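# Unclip the coupling parts and stack them in the nest

### The arm

A 6-joint arm with a two-finger parallel gripper is mounted at the origin on a cart in front of the work surface, level with it; the furniture and walls round the work are solid. World frame = base frame: x ahead of the robot, y to its left, z up, the work surface at z = 0. Lengths are in m, angles in degrees, forces in N, time in s.
With the tool pointing down it reaches from about 0.3 to 0.75 m from the base axis. Payload 8.5 kg.
Tool frame: the origin (TCP) lies at the very end of the fingers, on their centre line; the grasp point (between the pads) lies 19 mm behind it (env.tcp_to_grasp is the distance from the TCP to the grasp point, in m); z points along the fingers, y is the line along which they close (so a half turn about z gives the same grasp; the last joint's range is limited). The gripper opens to 85 mm and grips with 20 to 120 N. Pads are 22 mm wide; open, the fingers measure 114 mm over their backs; the gripper's body (76 mm by 85 mm) begins 54 mm behind the grasp point. The pads swing forward as they close: fully open they stand 13 mm farther back than shut.
Start: joints at [57.966, 21.807, 74.336, -0, 83.858, -12.336], TCP at [0.185, 0.518, 0.231] pointing down, gripper open.
Joint ranges: [-178.18, 178.18], [-50.72, 133.34], [12.68, 142.11], [-81.47, 261.47], [9.98, 163.14], [-165.26, 165.26]. Speed limits (degrees/s): [136.94, 136.94, 180, 180, 180, 180].

### API

Orientations are given as a 3x3 rotation matrix whose columns are the frame's x, y, z axes.
In Python, from rig import status, get_image, env gives the robot as it stands.
- The arm moves only by the shell command python3 -m handwheel 'ROWS' [FORCE]. ROWS is text: rows parted by semicolons, each of 7 numbers parted by spaces: the shift along the world's x, y, z in cm, then the turn, a rotation vector about the world's x, y, z in degrees, then the opening, from 0 (shut) to 1 (fully open). In form: dx dy dz wx wy wz gripper; .... A call has 1 to 8 rows; each row is the pose to reach, as a shift and turn from the pose commanded when the call began; what a row does not reach only later rows make up. A row lasts 1/12 s, in which the tool goes at most 41.7 mm and 7.16 degrees, less where a joint would pass 70% of its speed; a pose out of reach is approached as far as the arm can. A call with a gripper value outside its range is refused whole. The fingers move at their own pace and stop on an object; FORCE is the grip in N (left out, the last holds). Time passes only in rows, so rows that repeat a pose let the fingers close. It gives the time, the measured TCP pose, the force, the opening and the grip force at its end, in the units of the state.
- status.observe(): the state, without advancing time (a new reading comes with each control period).
- get_image(name): name is "scene" or "top" or "wrist"; returns a dict with "color" (400x640x3 uint8, red, green, blue), "vertical_fov" (degrees; the focal length in pixels is half the picture's height over the tangent of half this angle, whatever the lens; pixels are square), "cx", "cy" (the principal point, pixels), "xyz" and "orientation" of the camera in the world. Camera axes: x right, y down, z forward; pixel columns grow to the right and rows downward; lengths in m; the calibration is good to about 2 mm. The wrist camera is an equidistant fisheye: a pixel r from the principal point sees the ray r / f radians off the axis. A picture is of the moment at which its call begins. There is no depth.
- env.close_job(): hands the job in; it is judged then, once.
The state is a dict: "time_s": time; "q": joint angles; "qvel": joint speeds; "joint_efforts": joint torques, N m; "position": TCP position; "tool_rot": TCP orientation; "ft_force": force on the tool from outside, world axes, zero at the start; "wrist_torque": the same for the moment, N m; "grip_width": finger opening in m; "gripper_force": force on a finger pad.
Only numpy, scipy, OpenCV 4.12 (cv2) and the standard library are available. Lean on these libraries where they do the work, as an engineer would, in place of code of your own. Each camera call takes 0.05 s, during which the arm holds its last target. There are 200 camera calls.

### The job

First prise every spring retaining clip that is still fitted out of its axle groove by hooking the pick into the clip's eye and pulling it off onto the landing rails; do not take a fitted clip with the fingers. Then put the clips into the open green tin, lay the pick back on its black mat with the hook down as it lay, and stack the three freed parts flat between the posts of the blue nest in order: dark steel hub at the bottom, brass spacer on it, red disc on top. Leave the bottles and the cup where they are.

Things in the scene. Friction and masses are not known exactly. Their poses are not given: they have to be found in the camera images.
- stand_hub: fixed stand of the dark grey steel coupling hub: grey foot 136 x 56 x 10 mm, seat of 20 mm radius up to z = 36 mm, steel axle of 12 mm radius up to z = 82. Origin on the table under the axle. On its -x side (towards the robot) two level rails, tops at z = 63.5, run 35 to 94 mm from the axle, each 5 mm wide, centred 9 mm either side of the middle: an open slot of 13 mm lies between them
- axle_hub (a point): point on the centre line of stand_hub's axle at the bottom of its clip groove (9 mm radius, z = 63.5 to 71.5 mm); a seated clip has its origin here
- hub: dark grey steel coupling hub: plain round part, diameter 56 mm, 26 mm thick, 28 mm bore, lying over the axle of stand_hub on its seat, underside at z = 36 mm; origin: centre of its underside. Without a clip it lifts straight off. Grip it across the outside, fingers on the stand's y axis, clear of the rails
- clip_hub: steel spring clip that holds the dark grey steel coupling hub (may be absent: that part is then free), 67 x 37 x 6 mm, flat in the groove, its lug on the rails. Origin: underside, on the axle's line when seated. Sprung jaws open to +x; the lug, 28 mm wide, reaches 54 mm to -x along the rails. Pulled to -x with 6 to 12 N it springs off; after 30 mm it is clear of the axle, flat on the rails
- clip_hub_eye (a point): centre of the 14 x 14 mm eye right through the lug of clip_hub: 41 mm from its origin along its -x, at half thickness (3 mm up). The bar beyond the eye is 6 mm thick. The lug overhangs the rails by 2.5 mm each side and can be gripped there across its 28 mm width
- stand_spacer: fixed stand of the brass spacer ring: grey foot 136 x 56 x 10 mm, seat of 20 mm radius up to z = 46 mm, steel axle of 12 mm radius up to z = 82. Origin on the table under the axle. On its -x side (towards the robot) two level rails, tops at z = 63.5, run 35 to 94 mm from the axle, each 5 mm wide, centred 9 mm either side of the middle: an open slot of 13 mm lies between them
- axle_spacer (a point): point on the centre line of stand_spacer's axle at the bottom of its clip groove (9 mm radius, z = 63.5 to 71.5 mm); a seated clip has its origin here
- spacer: brass spacer ring: plain round part, diameter 59 mm, 16 mm thick, 28 mm bore, lying over the axle of stand_spacer on its seat, underside at z = 46 mm; origin: centre of its underside. Without a clip it lifts straight off. Grip it across the outside, fingers on the stand's y axis, clear of the rails
- clip_spacer: steel spring clip that holds the brass spacer ring (may be absent: that part is then free), 67 x 37 x 6 mm, flat in the groove, its lug on the rails. Origin: underside, on the axle's line when seated. Sprung jaws open to +x; the lug, 28 mm wide, reaches 54 mm to -x along the rails. Pulled to -x with 6 to 12 N it springs off; after 30 mm it is clear of the axle, flat on the rails
- clip_spacer_eye (a point): centre of the 14 x 14 mm eye right through the lug of clip_spacer: 41 mm from its origin along its -x, at half thickness (3 mm up). The bar beyond the eye is 6 mm thick. The lug overhangs the rails by 2.5 mm each side and can be gripped there across its 28 mm width
- stand_disc: fixed stand of the red top disc: grey foot 136 x 56 x 10 mm, seat of 20 mm radius up to z = 48 mm, steel axle of 12 mm radius up to z = 82. Origin on the table under the axle. On its -x side (towards the robot) two level rails, tops at z = 63.5, run 35 to 94 mm from the axle, each 5 mm wide, centred 9 mm either side of the middle: an open slot of 13 mm lies between them
- axle_disc (a point): point on the centre line of stand_disc's axle at the bottom of its clip groove (9 mm radius, z = 63.5 to 71.5 mm); a seated clip has its origin here
- disc: red top disc: plain round part, diameter 62 mm, 14 mm thick, 28 mm bore, lying over the axle of stand_disc on its seat, underside at z = 48 mm; origin: centre of its underside. Without a clip it lifts straight off. Grip it across the outside, fingers on the stand's y axis, clear of the rails
- clip_disc: steel spring clip that holds the red top disc (may be absent: that part is then free), 67 x 37 x 6 mm, flat in the groove, its lug on the rails. Origin: underside, on the axle's line when seated. Sprung jaws open to +x; the lug, 28 mm wide, reaches 54 mm to -x along the rails. Pulled to -x with 6 to 12 N it springs off; after 30 mm it is clear of the axle, flat on the rails
- clip_disc_eye (a point): centre of the 14 x 14 mm eye right through the lug of clip_disc: 41 mm from its origin along its -x, at half thickness (3 mm up). The bar beyond the eye is 6 mm thick. The lug overhangs the rails by 2.5 mm each side and can be gripped there across its 28 mm width
- pick: loose hooked pick, 90 g, lying on its flat-sided orange handle (90 x 24 x 24 mm, along its x axis); origin: centre of the handle's underside. A steel shank 5 mm thick leaves the handle's +x end 19.5 mm above the underside and at x = 110 mm bends straight down as a hook 5 mm thick
- pick_tip (a point): lowest point of the pick's hook, 110 mm from the pick's origin along its +x and 1 mm above the handle's underside; the shank's underside passes 16 mm above this point
- tool_mat: thin black fixed rubber mat, 220 (x) x 130 (y) x 2 mm, on which the pick lies; origin: centre of its underside, on the table
- nest: fixed stacking nest: blue plate 104 x 104 x 10 mm, four posts of 5 mm radius at x, y = +/-26.9 mm, tapered tops at z = 58 mm; between them a round pocket of 66 mm diameter, open by 44 mm in the middle of each side for the fingers (along its x or y axis). Origin: on the table under its centre. Stacked parts have their undersides at z = 10 (hub), 36 (spacer) and 52 mm (disc)
- tin: fixed green hinged tin, inside 82 (x) x 116 (y) mm, floor 2 mm, walls 22 mm high; its lid stands open at its +x side, leaning back. Origin: centre of its underside, on the table
- tin_lid (a joint): angle of the tin's lid, 0 shut, about 2.0 open (it stands open)
- glue_bottle: bystander: white glue bottle with red cap, 45 x 45 x 138 mm, origin centre of its foot
- cyano_bottle: bystander: small bottle with blue cap, 27 x 27 x 69 mm, origin centre of its foot
- clear_cup: bystander: clear tumbler, 71 x 71 x 83 mm, origin centre of its foot
There are look-alikes about, which are no part of the job. There is more than one size of the pick; the one meant has the size given above.

How it is judged (in metres and radians):
On the way, in this order (a step that is already met when the one before it is completed fails the run):
1. every fitted clip is off its axle (horizontal distance between clip_hub and axle_hub above 0.02 m and horizontal distance between clip_spacer and axle_spacer above 0.02 m and horizontal distance between clip_disc and axle_disc above 0.02 m), for 0.2 s.
2. the hub lies flat on the nest's floor between the posts (z of hub in the frame of nest between 0.0075 and 0.013 m and horizontal distance between hub and nest below 0.007 m and angle between hub's own z axis and vertical below 0.06 rad), for 0.2 s.
3. the spacer lies flat on the hub in the nest (all of step 2 and z of spacer in the frame of nest between 0.0335 and 0.039 m and horizontal distance between spacer and nest below 0.007 m and angle between spacer's own z axis and vertical below 0.06 rad), for 0.2 s.
At the end, for the whole second after the job is handed in: every clip inside the tin's walls; hub, spacer, disc stacked in that order in the nest, each within 7 mm of its axis, 2.5 mm of its stacked height and 0.06 rad of level; pick hook down, handle's middle within 90 mm of the mat's centre; all at rest; bystanders moved under 30 mm (all of step 3 and x of clip_hub_eye in the frame of tin between -0.046 and 0.046 m and y of clip_hub_eye in the frame of tin between -0.062 and 0.062 m and z of each of clip_hub_eye, clip_hub, clip_spacer_eye, clip_spacer, clip_disc_eye, clip_disc in the frame of tin below 0.035 m and x of clip_hub in the frame of tin between -0.046 and 0.046 m and y of clip_hub in the frame of tin between -0.062 and 0.062 m and x of clip_spacer_eye in the frame of tin between -0.046 and 0.046 m and y of clip_spacer_eye in the frame of tin between -0.062 and 0.062 m and x of clip_spacer in the frame of tin between -0.046 and 0.046 m and y of clip_spacer in the frame of tin between -0.062 and 0.062 m and x of clip_disc_eye in the frame of tin between -0.046 and 0.046 m and y of clip_disc_eye in the frame of tin between -0.062 and 0.062 m and x of clip_disc in the frame of tin between -0.046 and 0.046 m and y of clip_disc in the frame of tin between -0.062 and 0.062 m and z of disc in the frame of nest between 0.0495 and 0.055 m and horizontal distance between disc and nest below 0.007 m and angle between disc's own z axis and vertical below 0.06 rad and linear speed of each of hub, spacer, disc, pick, clip_hub, clip_spacer, clip_disc below 0.02 m/s and horizontal distance between pick and tool_mat below 0.09 m and height (world z) of pick below 0.015 m and angle between pick's own z axis and vertical below 0.2 rad and distance of each of glue_bottle, cyano_bottle, clear_cup from where it was at the start of the episode below 0.03 m); the robot touches nothing.
It fails at once if the fingers take or push clip_hub while it is still on its axle (contact force between the fingers and clip_hub above 0.5 N and horizontal distance between clip_hub and axle_hub below 0.012 m).
It fails at once if the fingers take or push clip_spacer while it is still on its axle (contact force between the fingers and clip_spacer above 0.5 N and horizontal distance between clip_spacer and axle_spacer below 0.012 m).
It fails at once if the fingers take or push clip_disc while it is still on its axle (contact force between the fingers and clip_disc above 0.5 N and horizontal distance between clip_disc and axle_disc below 0.012 m).
It fails at once if a bottle or the cup is disturbed (distance of any of glue_bottle, cyano_bottle, clear_cup from where it was at the start of the episode above 0.04 m).
Of clip_hub, clip_spacer, clip_disc only 2 to 3 are there at a start; the rules pass over those that are not, and their reading is None.
At some moment in a run one of pick may be knocked a few centimetres aside while the robot is not near it.
It also fails if it takes over 210 s, if anything falls off the work surface, if the arm or the gripper's body presses on something with over 40 N, if the wrist force passes 120 N, or if a joint passes its speed limit or range.

## Working session

There is one attempt and no reset: what is moved stays moved. The work goes in short steps, Python scripts to look and compute and a shell command to move; the robot and the scene stay as the last step left them, time stands still between calls to the robot, and variables do not carry over. Pictures are saved under pics/ and viewed, at most 14 in all, crops included, and the job is handed in when it is done.

```bash
ls; mkdir -p pics
cat > h.py <<'E'
import numpy as np, cv2
from rig import status, get_image, env
def cam(n):
    d=get_image(n); d['f']=d['color'].shape[0]/2/np.tan(np.radians(d['vertical_fov'])/2); d['name']=n
    d['R']=np.array(d['orientation']).reshape(3,3); d['p']=np.array(d['xyz']); return d
def ray(d,u,v):
    x=(u-d['cx'])/d['f']; y=(v-d['cy'])/d['f']
    if d['name']=='wrist':
        r=np.hypot(x,y); s=np.sin(r)/r if r>1e-9 else 1; c=np.array([x*s,y*s,np.cos(r)])
    else: c=np.array([x,y,1.])
    return d['R']@c
def onz(d,u,v,z):
    r=ray(d,u,v); return d['p']+r*(z-d['p'][2])/r[2]
def proj(d,P):
    c=d['R'].T@(np.array(P)-d['p'])
    if d['name']=='wrist':
        t=np.arctan2(np.hypot(c[0],c[1]),c[2]); k=d['f']*t/max(np.hypot(c[0],c[1]),1e-9); return d['cx']+k*c[0],d['cy']+k*c[1]
    return d['cx']+d['f']*c[0]/c[2],d['cy']+d['f']*c[1]/c[2]
def save(d,fn,crop=None,k=1):
    im=d['color'][...,::-1]
    if crop: x0,y0,x1,y1=crop; im=im[y0:y1,x0:x1]
    cv2.imwrite('pics/'+fn,cv2.resize(im,None,fx=k,fy=k,interpolation=cv2.INTER_CUBIC))
E
python3 - <<'E'
from h import *
import pickle
for n in('top','scene'):
    d=cam(n); pickle.dump(d,open(n+'.pkl','wb')); save(d,n+'.png',k=1.25); print(n,d['p'],d['R'].round(3).tolist(),d['f'],d['cx'],d['cy'])
s=status.observe(); print(s['position'],s['tool_rot'],s['grip_width'],env.tcp_to_grasp)
E
```

```text
pics
top [ 0.48207395 -0.01561438  1.62309829] [[0.008, -0.995, 0.104], [-1.0, -0.007, 0.015], [-0.014, -0.104, -0.994]] 461.642509254926 318.9683655133589 191.62032488511218
scene [0.12944069 0.85042913 0.97656218] [[-0.862, -0.335, 0.38], [-0.506, 0.583, -0.635], [-0.009, -0.74, -0.673]] 460.93294916565486 322.1061324003797 198.5967023556651
[0.18525702 0.51758764 0.23075571] [[-9.41482465e-01  3.37061295e-01 -6.72215676e-04]
 [ 3.37061868e-01  9.41481835e-01 -1.11842949e-03]
 [ 2.55899558e-04 -1.27956002e-03 -9.99999149e-01]] 0.08551516255227444 0.0187
```

View pics/top.png

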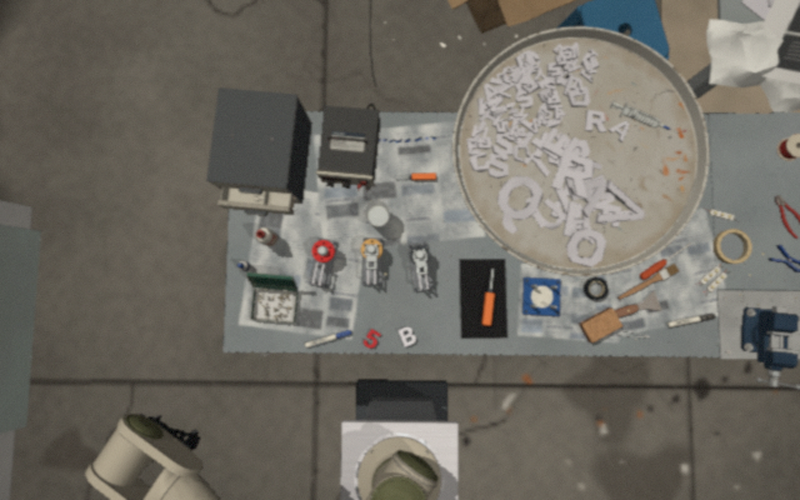

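View pics/scene.png

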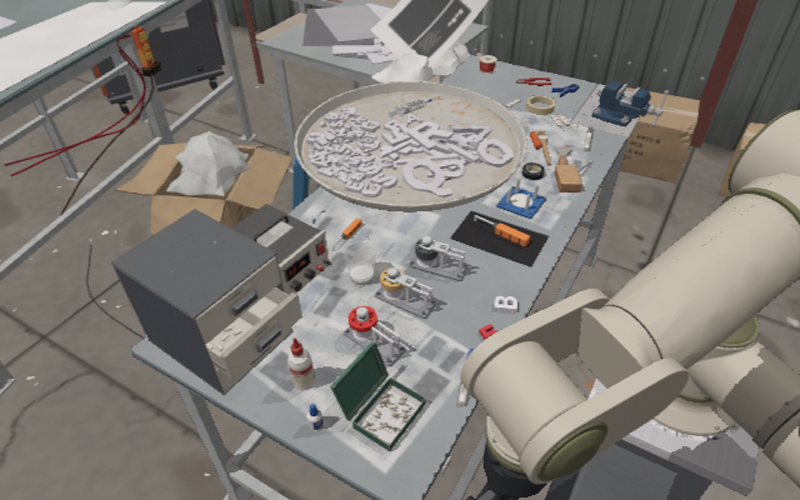

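The top view shows the disc, spacer and hub stands at about (322,250), (372,250) and (420,265). The pick is on its mat at (488,300), the nest at (541,296) and the tin at (273,302). A small look-alike pick lies at (424,177).

Run:
```python
from h import *
import pickle
d=pickle.load(open('top.pkl','rb')); s=pickle.load(open('scene.pkl','rb'))
save(d,'topc.png',(185,165,460,285),2.9); save(s,'scenec.png',(240,130,450,380),2.4)
for n,u,v,z in[('disc',322,250,.08),('spacer',372,250,.08),('hub',420,262,.08),('mat',483,299,0),('nest',541,296,.01),('tin',273,302,.02)]: print(n,onz(d,u/1.25,v/1.25,z).round(3))
hs=cv2.cvtColor(d['color'],cv2.COLOR_RGB2HSV)
def blob(name,lo,hi,roi):
    m=cv2.inRange(hs,np.array(lo),np.array(hi)); k=np.zeros_like(m); x0,y0,x1,y1=roi; k[y0:y1,x0:x1]=m[y0:y1,x0:x1]
    n,l,st,c=cv2.connectedComponentsWithStats(k)
    i=1+np.argmax(st[1:,4]); r=cv2.minAreaRect(np.argwhere(l==i)[:,::-1].astype(np.float32)); print(name,st[i],c[i],r); return r
blob('handle',(5,150,120),(20,255,255),(370,200,410,270))
blob('nest',(100,120,60),(125,255,255),(410,215,455,260))
blob('mat',(0,0,0),(180,255,45),(360,200,412,275))
```

```text
disc [0.614 0.213 0.08 ]
spacer [0.615 0.079 0.08 ]
hub [ 0.584 -0.05   0.08 ]
mat [ 0.487 -0.228  0.   ]
nest [ 0.496 -0.388  0.01 ]
tin [0.474 0.355 0.02 ]
handle [386 234  10  26 193] [390.24870466 246.52849741] ((390.219482421875, 246.52438354492188), (7.398913383483887, 25.730548858642578), 6.340191841125488)
nest [419 223  29  29 328] [429.85365854 237.20731707] ((433.0, 237.0), (28.0, 28.0), 90.0)
mat [ 369  208   36   62 1780] [385.26460674 238.0011236 ] ((386.5, 238.5), (61.0, 35.0), 90.0)
```

View pics/topc.png

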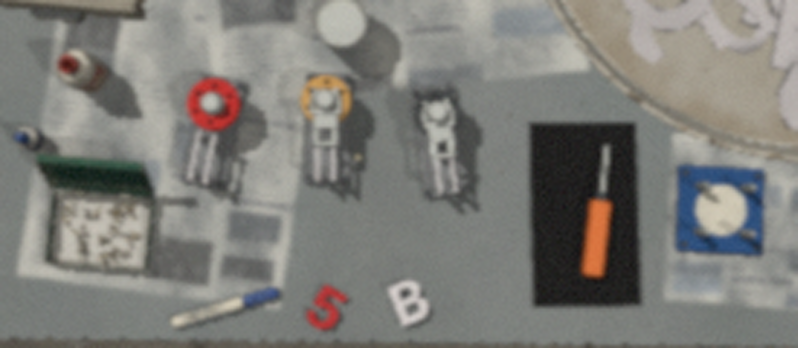

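View pics/scenec.png

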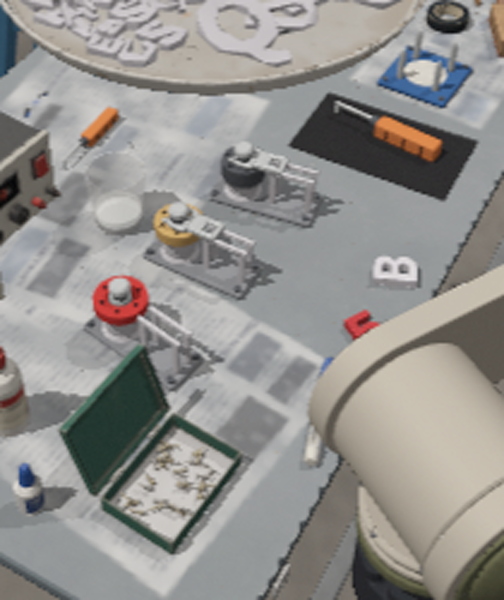

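Clips are fitted on the hub and the spacer stands; the disc stand has none. I'll move over the stands for a closer wrist view.

```bash
python3 -m handwheel '26.5 -41.8 4 0 0 13 1;26.5 -41.8 4 0 0 13 1;26.5 -41.8 4 0 0 13 1;26.5 -41.8 4 0 0 13 1;26.5 -41.8 4 0 0 13 1;26.5 -41.8 4 0 0 13 1;26.5 -41.8 4 0 0 13 1;26.5 -41.8 4 0 0 13 1'
python3 -c "
from h import *
s=status.observe();print(s['position'],s['q'],s['time_s'])"
```

```text
time_s: 0.77
position: [0.3615, 0.2389, 0.258]
tool_rot: [[-0.993, 0.116, -0.0], [0.116, 0.993, -0.0], [0.0, -0.0, -1.0]]
ft_force: [1.1, 0.6, 0.2]
grip_width: 0.0849
gripper_force: 0.0
[0.36149965 0.2388823  0.25795586] [ 1.77218208e+01  8.74862219e+00  8.83386494e+01  1.63497724e-03
  8.29226169e+01 -6.55950544e+01] 0.7667
```

```bash
python3 -m handwheel '6.9 -16.9 2.2 0 0 6.6 1;6.9 -16.9 2.2 0 0 6.6 1;6.9 -16.9 2.2 0 0 6.6 1;6.9 -16.9 2.2 0 0 6.6 1;6.9 -16.9 2.2 0 0 6.6 1;6.9 -16.9 2.2 0 0 6.6 1;6.9 -16.9 2.2 0 0 6.6 1'
python3 -c "
from h import *
import pickle
d=cam('wrist');pickle.dump(d,open('w1.pkl','wb'));save(d,'w1.png',k=1.25);s=status.observe();print(s['position'],s['tool_rot'],s['ft_force'],d['p'],d['R'],d['f'])"
```

```text
time_s: 1.35
position: [0.4302, 0.0709, 0.2795]
tool_rot: [[-1.0, 0.004, -0.001], [0.004, 1.0, 0.0], [0.001, 0.0, -1.0]]
ft_force: [0.1, 0.7, -0.7]
grip_width: 0.0858
gripper_force: 0.0
[0.42986033 0.07178346 0.27953003] [[-9.99996161e-01  2.62679667e-03 -8.81651746e-04]
 [ 2.62649603e-03  9.99996492e-01  3.41988994e-04]
 [ 8.82546989e-04  3.39672026e-04 -9.99999553e-01]] [-0.59133382  0.38244179  0.3557671 ] [0.3544937  0.07163921 0.42202802] [[ 4.10309822e-03  9.55536088e-01  2.94845637e-01]
 [ 9.99991263e-01 -3.68493329e-03 -1.97383156e-03]
 [-7.99580780e-04  2.94851160e-01 -9.55542858e-01]] 309.70691628693146
```

View pics/w1.png

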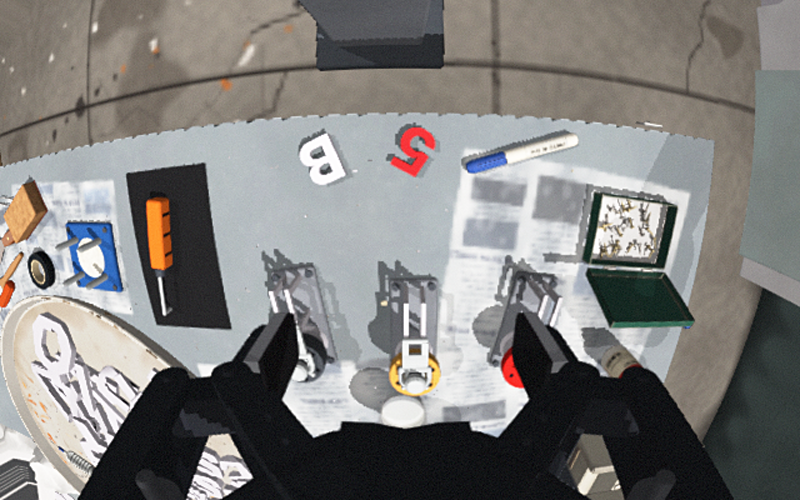

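```bash
cat > m1.py <<'E'
from h import *
import pickle,sys
d=pickle.load(open('w1.pkl','rb')); t=pickle.load(open('top.pkl','rb'))
def comp(d,lo,hi,roi):
    hs=cv2.cvtColor(d['color'],cv2.COLOR_RGB2HSV); m=cv2.inRange(hs,np.array(lo),np.array(hi)); k=np.zeros_like(m); x0,y0,x1,y1=roi; k[y0:y1,x0:x1]=m[y0:y1,x0:x1]
    n,l,st,c=cv2.connectedComponentsWithStats(k); i=1+np.argmax(st[1:,4]); return np.argwhere(l==i)[:,::-1]
def fit(d,px,z):
    P=np.array([onz(d,u,v,z)[:2] for u,v in px])*1000; r=cv2.minAreaRect(P.astype(np.float32)); return np.round(r[0],1),np.round(r[1],1),round(r[2],1),P.mean(0).round(1)
if __name__=='__main__':
    O=((5,150,100),(20,255,255)); K=((0,0,0),(180,255,50)); B=((100,120,50),(125,255,255)); G=((60,80,20),(95,255,120))
    print('pick top',fit(t,comp(t,*O,(370,200,410,270)),.026)); print('pick w',fit(d,comp(d,*O,(100,140,160,240)),.026))
    print('mat',fit(t,comp(t,*K,(360,200,412,275)),.002)); print('matw',fit(d,comp(d,*K,(90,120,190,270)),.002))
    print('nest',fit(t,comp(t,*B,(410,215,455,260)),.01)); print('nestw',fit(d,comp(d,*B,(45,165,110,240)),.01))
    print('tinw',fit(d,comp(d,*G,(455,140,550,218)),.022))
    print('red',fit(t,comp(t,(0,150,80),(4,255,255),(240,180,280,215)),.062))
    print('tip proj',proj(d,[.54,.07,.27]))
    save(d,'w1c.png',(195,190,460,330),3)
E
python3 m1.py
```

```text
pick top (array([ 460.7, -237.8]), array([27.3, 90.6]), 82.9, array([ 461. , -237.9]))
pick w (array([ 459.4, -232.8]), array([37.4, 92.5]), 83.2, array([ 458.1, -232.9]))
mat (array([ 489.9, -228. ]), array([211.7, 122.1]), 0.4, array([ 491. , -224.5]))
matw (array([ 489.5, -228.6]), array([216.9, 128.5]), 1.1, array([ 485.3, -219. ]))
nest (array([ 495.7, -388.4]), array([96.9, 97.1]), 89.2, array([ 494.9, -377.4]))
nestw (array([ 494.7, -386.3]), array([106.5, 102.4]), 87.7, array([ 486. , -373.9]))
tinw (array([466.5, 402.5]), array([14. , 78.1]), 86.6, array([465. , 402.6]))
red (array([613.2, 213.7]), array([58.3, 55. ]), 45.8, array([612.8, 212.6]))
tip proj (np.float64(322.9198105845155), np.float64(378.5629834950108))
```

View pics/w1c.png

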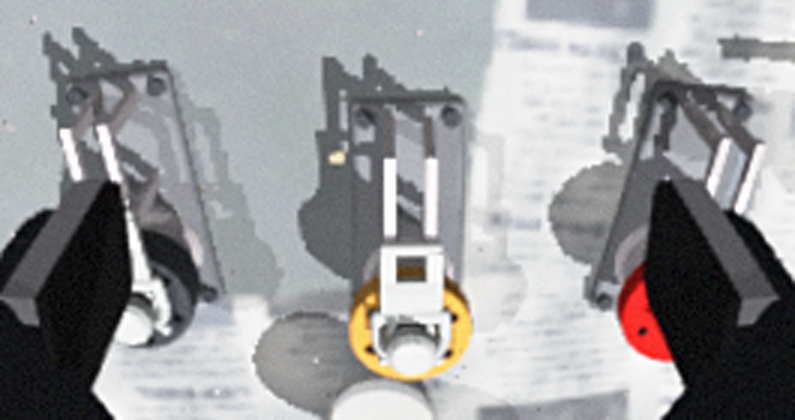

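```bash
python3 - <<'E'
from h import *
import pickle
d=pickle.load(open('w1.pkl','rb'))
for n,u,v,z in [('s axle',410,352,.082),('s eye',411,268,.0695),('s rL',390,158,.0635),('s rR',431,158,.0635),('s footL',352,98,.01),('s footR',466,98,.01),
 ('h axle',135,325,.082),('h rL',67,130,.0635),('h rR',105,127,.0635),('h fL',70,75,.01),('h fR',172,65,.01),('h bR',218,297,.01),
 ('d rL',727,140,.0635),('d rR',757,144,.0635),('d fL',652,84,.01),('d fR',762,96,.01)]:
    print(n,(onz(d,195+u/3,190+v/3,z)*1000).round(1))
E
python3 -m handwheel '3 -31 -3 0 0 -7 1;3 -31 -3 0 0 -7 1;3 -31 -3 0 0 -7 1;3 -31 -3 0 0 -7 1;3 -31 -3 0 0 -7 1;3 -31 -3 0 0 -7 1;3 -31 -3 0 0 -7 1;3 -31 -3 0 0 -7 1'
```

```text
s axle [615.4  80.7  82. ]
s eye [577.5  81.2  69.5]
s rL [525.7  72.   63.5]
s rR [525.8  89.5  63.5]
s footL [519.4  54.   10. ]
s footR [519.7 108.5  10. ]
h axle [603.7 -44.7  82. ]
h rL [514.1 -69.8  63.5]
h rR [512.3 -51.7  63.5]
h fL [508.3 -85.4  10. ]
h fR [502.7 -32.4  10. ]
h bR [635.  -20.1  10. ]
d rL [520.4 221.5  63.5]
d rR [522.9 236.6  63.5]
d fL [513.7 200.1  10. ]
d fR [521.4 260.1  10. ]
time_s: 2.07
position: [0.4603, -0.2407, 0.2488]
tool_rot: [[-0.992, 0.124, -0.001], [0.124, 0.992, 0.0], [0.001, 0.0, -1.0]]
ft_force: [-0.9, 0.1, -0.5]
grip_width: 0.0855
gripper_force: 0.0
```

Run:
```python
from m1 import *
d=cam('wrist'); pickle.dump(d,open('w2.pkl','wb'))
print(proj(d,[.4605,-.238,.026]))
px=comp(d,(5,150,100),(20,255,255),(200,60,440,300)); print(len(px),px.min(0),px.max(0),fit(d,px,.026)); print(status.observe()['position'])
save(d,'w2.png',(200,60,440,300),2.4)
```

```text
(np.float64(326.1256740976539), np.float64(167.9741821743873))
1521 [312 131] [333 204] (array([ 460.5, -242.1]), array([24.8, 90.3]), 83.3, array([ 459.2, -241.7]))
[ 0.46045545 -0.24242324  0.24825307]
```

View pics/w2.png

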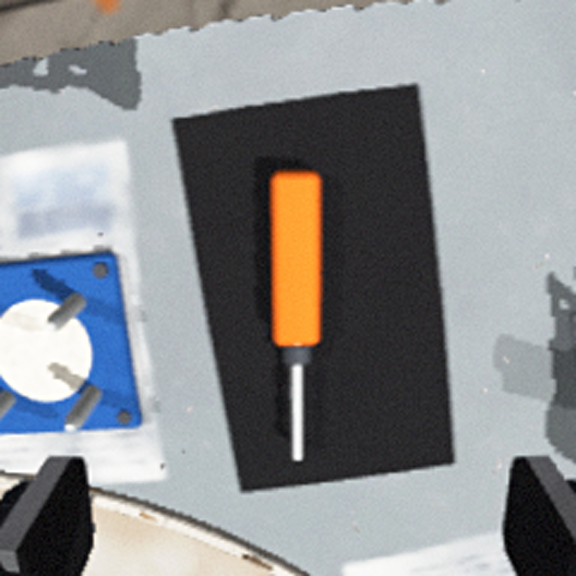

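The pick lies straight below the tool; its handle spans (275–320, 170–345) in the crop and measures 24.8 x 90.3 mm, so it is the right one. Descending.

```bash
python3 -m handwheel '0 0.1 -12 0 0 0 0.7;0 0.1 -12 0 0 0 0.7;0 0.1 -12 0 0 0 0.7;0 0.1 -20 0 0 0 0.7;0 0.1 -22 0 0 0 0.7;0 0.1 -24 0 0 0 0.7;0 0.1 -24 0 0 0 0.7;0 0.1 -24 0 0 0 0.7' 60
```

```text
time_s: 2.78
position: [0.4601, -0.2356, 0.0095]
tool_rot: [[-0.993, 0.122, -0.003], [0.122, 0.993, 0.002], [0.003, 0.002, -1.0]]
ft_force: [0.2, -0.2, 0.3]
grip_width: 0.0601
gripper_force: 0.0
```

```bash
python3 -m handwheel '0 -0.2 -0.2 0 0 0 0.25;0 -0.2 -0.2 0 0 0 0.1;0 -0.2 -0.2 0 0 0 0;0 -0.2 -0.2 0 0 0 0;0 -0.2 -0.2 0 0 0 0;0 -0.2 -0.2 0 0 0 0' 60; python3 -m handwheel '0 0 0 0 0 0 0;0 0 0 0 0 0 0;0 0 0 0 0 0 0'
```

```text
time_s: 3.28
position: [0.4611, -0.2399, 0.0101]
tool_rot: [[-0.992, 0.124, 0.003], [0.124, 0.992, -0.003], [-0.004, -0.002, -1.0]]
ft_force: [-0.7, 0.5, 7.3]
grip_width: 0.0226
gripper_force: 59.7
time_s: 3.53
position: [0.4611, -0.2399, 0.0101]
tool_rot: [[-0.992, 0.124, 0.003], [0.124, 0.992, -0.003], [-0.004, -0.002, -1.0]]
ft_force: [1.7, 1.5, 7.9]
grip_width: 0.0222
gripper_force: 59.7
```

```bash
python3 -m handwheel '0 0 4 0 0 0 0;0 0 8 0 0 0 0;0 0 12 0 0 0 0;0 0 16 0 0 0 0;0.6 4 17 0 0 3 0;0.6 8 17 0 0 5 0;0.6 12 17 0 0 7 0;0.6 16 17 0 0 7 0'; python3 -m handwheel '0 4 0 0 0 0 0;0 8 0 0 0 0 0;0 12 0 0 0 0 0;0 15 0 0 0 0 0;0 16.1 0 0 0 0 0;0 16.1 0 0 0 0 0;0 16.1 0 0 0 0 0;0 16.1 0 0 0 0 0'
python3 - <<'E'
from m1 import *
s=status.observe(); print(s['position'],s['tool_rot'],s['ft_force'],s['grip_width'])
t=cam('top'); c=cam('scene'); pickle.dump((t,c),open('tc2.pkl','wb')); T=s['position']
tip=[T[0]+.110,T[1],T[2]-.007]; print([proj(k,tip) for k in(t,c)], [proj(k,[.577,.081,.0695]) for k in (t,c)])
u,v=map(int,proj(c,tip)); save(c,'c2.png',(u-60,v-60,u+100,v+100),3.5)
E
```

```text
time_s: 4.2
position: [0.4657, -0.0776, 0.1794]
tool_rot: [[-1.0, 0.001, 0.003], [0.001, 1.0, -0.001], [-0.003, -0.001, -1.0]]
ft_force: [1.3, -0.4, -1.1]
grip_width: 0.0222
gripper_force: 59.4
time_s: 4.87
position: [0.4663, 0.0806, 0.1783]
tool_rot: [[-1.0, 0.003, 0.001], [0.003, 1.0, -0.0], [-0.001, -0.0, -1.0]]
ft_force: [-1.1, 1.0, -1.1]
grip_width: 0.0228
gripper_force: 59.4
[0.46626304 0.0806416  0.17825773] [[-9.99995896e-01  2.77650757e-03  7.06902469e-04]
 [ 2.77620942e-03  9.99996057e-01 -4.22399413e-04]
 [-7.08072476e-04 -4.20435170e-04 -9.99999661e-01]] [-1.12441202  0.9502399  -1.0661954 ] 0.022807666163289796
[(np.float64(295.1013840206708), np.float64(209.75330112399052)), (np.float64(326.67435481423405), np.float64(197.49248277378538))] [(np.float64(296.9710717552062), np.float64(211.50419439255342)), (np.float64(326.4682362000721), np.float64(224.8921569104377))]
```

View pics/c2.png

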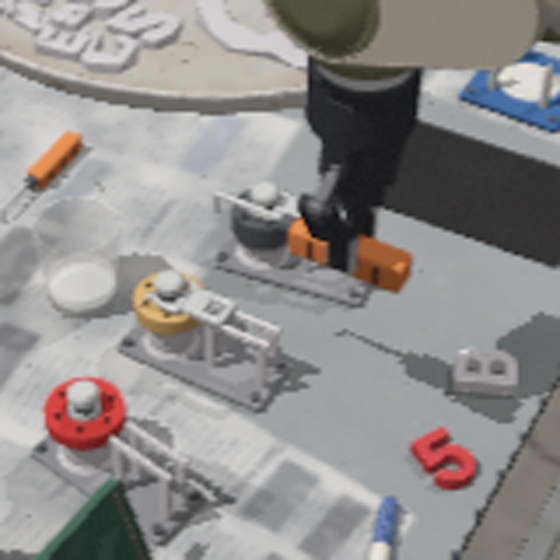

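The hook tip shows at crop (218,210), about 2 px from my prediction, and the eye at (213,308) fits. Lowering to just above the clip and checking alignment.

```bash
python3 -m handwheel '0 0 -4 0 0 0 0;0 0 -7.5 0 0 0 0;0 0 -9 0 0 0 0;0 0 -9 0 0 0 0;0 0 -9 0 0 0 0;0 0 -9 0 0 0 0'
python3 - <<'E'
from m1 import *
s=status.observe(); print(s['position'],s['ft_force'],s['grip_width'])
c=cam('scene'); t=cam('top'); T=s['position']
for k in(c,t): print([np.round(proj(k,p),1) for p in ([T[0]+.110,T[1],T[2]-.007],[T[0]+.110,T[1],T[2]+.0145],[.577,.081,.0695])])
im=[]
for k in(c,t):
    u,v=map(int,proj(k,[.577,.081,.0695])); print(u-30,v-30); im.append(cv2.resize(k['color'][v-30:v+30,u-30:u+30,::-1],(390,390),interpolation=cv2.INTER_CUBIC))
cv2.imwrite('pics/c3.png',np.hstack(im))
E
```

```text
time_s: 5.47
position: [0.467, 0.0812, 0.0891]
tool_rot: [[-1.0, 0.003, 0.002], [0.003, 1.0, -0.0], [-0.002, -0.0, -1.0]]
ft_force: [0.7, 0.1, 0.6]
grip_width: 0.0228
gripper_force: 59.4
[0.46704506 0.08117115 0.08908303] [0.68110808 0.05117836 0.55149925] 0.022841536085485704
[array([326.4, 221.7]), array([326.4, 216.1]), array([326.5, 224.9])]
[array([296.7, 211.3]), array([296.3, 210.9]), array([297. , 211.5])]
296 194
266 181
```

View pics/c3.png

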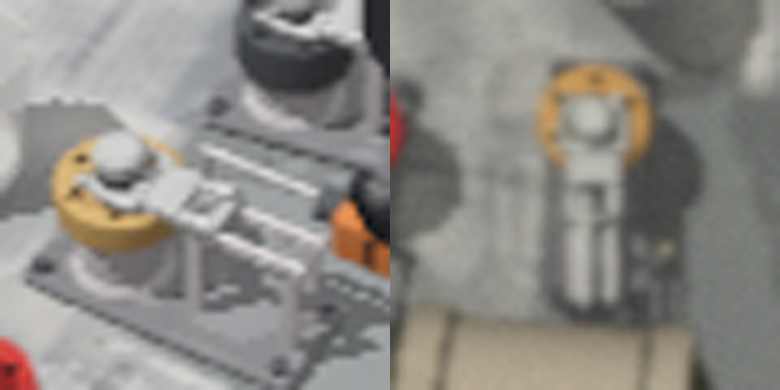

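```bash
python3 -m handwheel '0 0 -0.5 0 0 0 0;0 0 -1 0 0 0 0;0 0 -1.4 0 0 0 0;0 0 -1.4 0 0 0 0;0 0 -1.4 0 0 0 0'; python3 -m handwheel '0 0 -0.4 0 0 0 0;0 0 -0.8 0 0 0 0;0 0 -0.8 0 0 0 0;0 0 -0.8 0 0 0 0'
```

```text
time_s: 5.98
position: [0.4659, 0.0818, 0.0736]
tool_rot: [[-1.0, 0.002, -0.001], [0.002, 1.0, 0.0], [0.001, 0.0, -1.0]]
ft_force: [-0.2, -0.0, -1.1]
grip_width: 0.0226
gripper_force: 59.4
time_s: 6.32
position: [0.466, 0.0818, 0.0656]
tool_rot: [[-1.0, 0.002, -0.001], [0.002, 1.0, 0.0], [0.001, 0.0, -1.0]]
ft_force: [-0.0, 0.1, -0.8]
grip_width: 0.0225
gripper_force: 59.4
```

```bash
python3 -m handwheel '-0.5 0 0 0 0 0 0;-1 0 0 0 0 0 0;-1.5 0 0 0 0 0 0;-2 0 0 0 0 0 0'; python3 -m handwheel '-0.5 0 0 0 0 0 0;-1 0 0 0 0 0 0;-1.5 0 0 0 0 0 0;-1.9 0 0 0 0 0 0;-1.9 0 0 0 0 0 0;-1.9 0 0 0 0 0 0'
python3 - <<'E'
from m1 import *
c=cam('scene');save(c,'c4.png',(270,170,370,270),5)
E
```

```text
time_s: 6.65
position: [0.4454, 0.0818, 0.066]
tool_rot: [[-1.0, 0.002, -0.0], [0.002, 1.0, 0.0], [0.0, 0.0, -1.0]]
ft_force: [0.4, -0.4, -1.0]
grip_width: 0.0224
gripper_force: 59.4
time_s: 7.15
position: [0.4269, 0.0818, 0.0659]
tool_rot: [[-1.0, 0.002, -0.0], [0.002, 1.0, -0.0], [0.0, -0.0, -1.0]]
ft_force: [0.5, -0.1, -0.5]
grip_width: 0.0226
gripper_force: 59.4
```

View pics/c4.png

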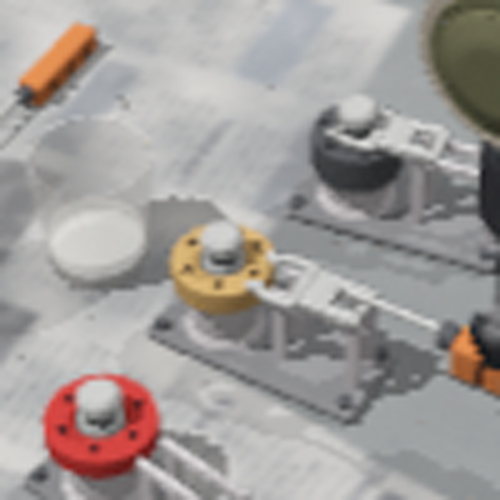

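The clip is off, lying on the rails with its jaws clear of the axle at crop (222,245). Backing out and moving to view the hub stand.

```bash
python3 -m handwheel '0.4 0 0 0 0 0 0;0.4 0 1 0 0 0 0;0.4 0 2.5 0 0 0 0;0.4 0 5 0 0 0 0;0.4 0 9 0 0 0 0;0.4 -3 13 0 0 3 0;0.4 -7 17 0 0 5.7 0;0.4 -7 18 0 0 5.7 0'; python3 -m handwheel '0 0 0 0 0 0 0;0 0 0 0 0 0 0'
python3 - <<'E'
from m1 import *
s=status.observe(); print(s['position'])
d=cam('wrist'); pickle.dump(d,open('w5.pkl','wb'))
u,v=map(int,proj(d,[.56,-.05,.065])); print(u-60,v-60); save(d,'w5.png',(u-60,v-60,u+140,v+60),4)
E
```

```text
time_s: 7.87
position: [0.4314, 0.01, 0.2481]
tool_rot: [[-0.995, -0.1, 0.002], [-0.1, 0.995, -0.001], [-0.002, -0.001, -1.0]]
ft_force: [0.6, 0.1, -1.1]
grip_width: 0.0228
gripper_force: 59.5
time_s: 8.03
position: [0.4317, 0.0111, 0.2467]
tool_rot: [[-0.995, -0.096, 0.003], [-0.096, 0.995, -0.001], [-0.002, -0.001, -1.0]]
ft_force: [-0.1, 0.7, -1.3]
grip_width: 0.0226
gripper_force: 59.5
[0.43172412 0.01107851 0.2466567 ]
204 212
```

View pics/w5.png

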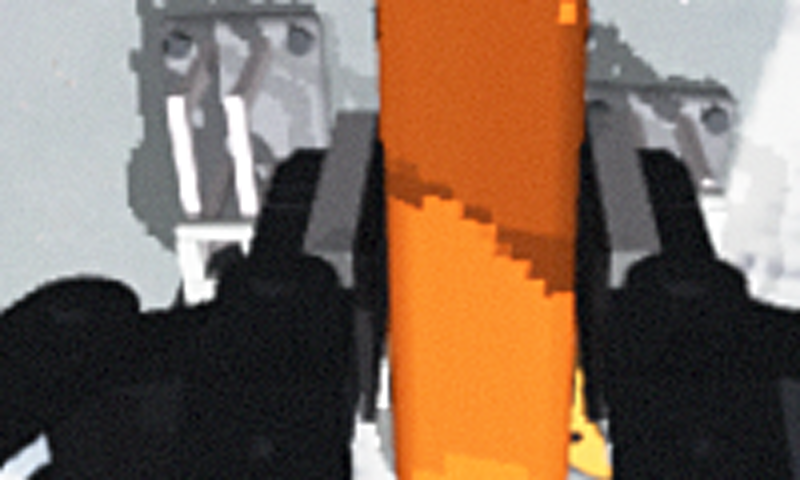

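Run:
```python
from m1 import *
d=pickle.load(open('w5.pkl','rb'))
for n,u,v,z in [('rL',176,97,.0635),('rR',234,97,.0635),('rL2',192,213,.0635),('rR2',246,213,.0635),('lugL',178,228,.0695),('fL',155,22,.01),('fR',322,15,.01),('s fR',735,92,.01)]: print(n,(onz(d,204+u/4,212+v/4,z)*1000).round(1))
e=pickle.load(open('tc2.pkl','rb'))[1]
for E in ([.566,-.0555],[.570,-.0535]): print(proj(e,[*E,.0695]))
u,v=map(int,proj(e,[.566,-.0555,.0695])); print(u,v)
save(e,'c6.png',(u-50,v-40,u+50,v+40),6)
```

```text
rL [513.3 -70.9  63.5]
rR [511.2 -53.4  63.5]
rL2 [552.3 -66.   63.5]
rR2 [550.1 -49.   63.5]
lugL [554.6 -69.1  69.5]
fL [512.2 -90.7  10. ]
fR [503.8 -34.2  10. ]
s fR [518.5 106.5  10. ]
(np.float64(353.0168527291219), np.float64(197.37637460823333))
(np.float64(351.48940072583184), np.float64(197.31779506688608))
353 197
```

View pics/c6.png

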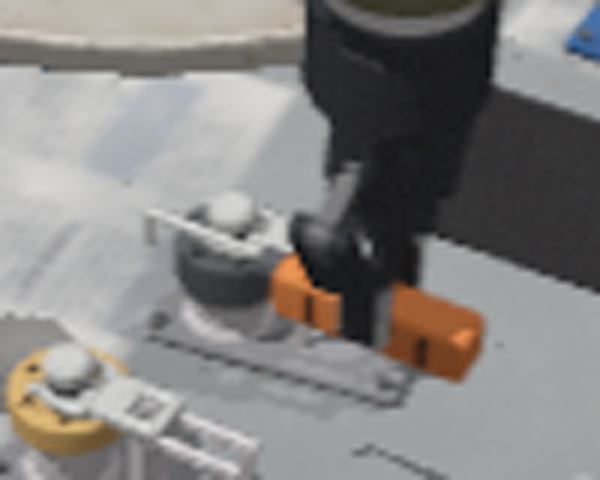

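```bash
python3 -m handwheel '1.2 -4 0 0 0 0.8 0;2.44 -7.9 0 0 0 0.8 0;2.44 -7.9 -4 0 0 0.8 0;2.44 -7.9 -8 0 0 0.8 0;2.44 -7.9 -12 0 0 0.8 0;2.44 -7.9 -14.7 0 0 0.8 0;2.44 -7.9 -14.7 0 0 0.8 0;2.44 -7.9 -14.7 0 0 0.8 0'; python3 -m handwheel '0 0 0 0 0 0 0;0 0 0 0 0 0 0'
python3 - <<'E'
from m1 import *
c=cam('scene'); T=np.array(status.observe()['position']); print(T)
a=np.array([np.cos(.11),np.sin(.11),0])
for P in (T+.11*a-[0,0,.007],T+.11*a+[0,0,.0145],[.5654,-.0557,.0695]): print(np.round(proj(c,P),1))
u,v=map(int,proj(c,[.566,-.0555,.0695])); print(u,v)
save(c,'c7.png',(u-40,v-40,u+40,v+40),7)
E
```

```text
time_s: 8.75
position: [0.4549, -0.0664, 0.0978]
tool_rot: [[-0.994, -0.112, -0.004], [-0.112, 0.994, 0.002], [0.004, 0.002, -1.0]]
ft_force: [0.6, -0.3, -0.7]
grip_width: 0.0223
gripper_force: 59.4
time_s: 8.92
position: [0.4564, -0.0673, 0.1004]
tool_rot: [[-0.994, -0.112, 0.003], [-0.112, 0.994, -0.001], [-0.003, -0.002, -1.0]]
ft_force: [-0.2, 0.7, -0.8]
grip_width: 0.0223
gripper_force: 59.5
[ 0.45631045 -0.06732859  0.10036371]
[353.4 191.4]
[353.7 185.7]
[353.2 197.4]
353 197
```

View pics/c7.png

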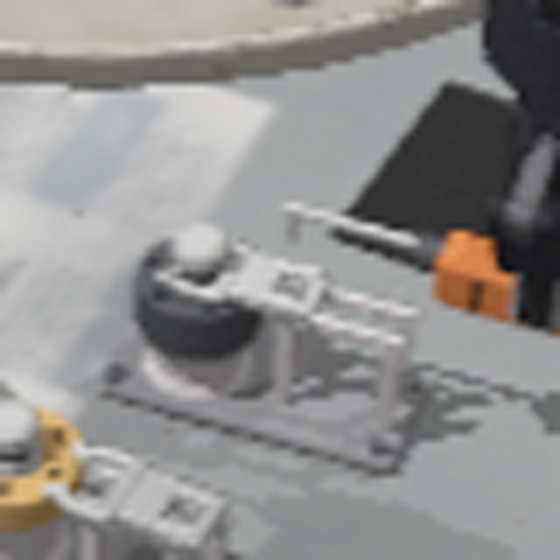

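Hook tip at (292,238), directly above the eye at (292,284), with the same offset from prediction for both. Lowering and pulling.

```bash
python3 -m handwheel '0 0 -1 0 0 0 0;0 0 -2 0 0 0 0;0 0 -2.5 0 0 0 0;0 0 -2.5 0 0 0 0'; python3 -m handwheel '0 0 -0.5 0 0 0 0;0 0 -1 0 0 0 0;0 0 -1 0 0 0 0;0 0 -1 0 0 0 0'
```

```text
time_s: 9.3
position: [0.4554, -0.0672, 0.0739]
tool_rot: [[-0.994, -0.112, -0.0], [-0.112, 0.994, 0.0], [0.0, 0.0, -1.0]]
ft_force: [0.1, 0.1, -0.3]
grip_width: 0.0221
gripper_force: 59.5
time_s: 9.63
position: [0.4555, -0.0672, 0.0638]
tool_rot: [[-0.994, -0.111, -0.0], [-0.111, 0.994, 0.0], [0.0, 0.0, -1.0]]
ft_force: [0.1, -0.4, -0.4]
grip_width: 0.0224
gripper_force: 59.5
```

```bash
python3 -m handwheel '-0.5 -0.055 0 0 0 0 0;-1 -0.11 0 0 0 0 0;-1.5 -0.165 0 0 0 0 0;-2 -0.22 0 0 0 0 0'; python3 -m handwheel '-0.5 -0.055 0 0 0 0 0;-1 -0.11 0 0 0 0 0;-1.5 -0.165 0 0 0 0 0;-1.9 -0.21 0 0 0 0 0;-1.9 -0.21 0 0 0 0 0;-1.9 -0.21 0 0 0 0 0'; python3 -m handwheel '0.35 0.04 0 0 0 0 0;0.35 0.04 1 0 0 0 0;0.35 0.04 2.5 0 0 0 0;0.35 0.04 5 0 0 0 0;0.35 0 9 0 0 0 0;0.35 0 9 0 0 0 0'
python3 - <<'E'
from m1 import *
c=cam('scene');save(c,'c8.png',(290,150,390,250),5); print(status.observe()['position'])
import os
E
```

```text
time_s: 9.97
position: [0.435, -0.0695, 0.0641]
tool_rot: [[-0.994, -0.111, 0.0], [-0.111, 0.994, -0.0], [-0.0, -0.0, -1.0]]
ft_force: [1.8, 0.2, -1.6]
grip_width: 0.0225
gripper_force: 59.5
time_s: 10.47
position: [0.4163, -0.0716, 0.0639]
tool_rot: [[-0.994, -0.111, -0.0], [-0.111, 0.994, 0.0], [0.0, 0.0, -1.0]]
ft_force: [-0.4, -0.2, -0.7]
grip_width: 0.0225
gripper_force: 59.5
time_s: 10.97
position: [0.4228, -0.0725, 0.1593]
tool_rot: [[-0.994, -0.112, 0.009], [-0.112, 0.994, -0.004], [-0.009, -0.005, -1.0]]
ft_force: [1.5, 0.2, 0.6]
grip_width: 0.0225
gripper_force: 59.6
[ 0.42181863 -0.07212662  0.15654798]
```

View pics/c8.png

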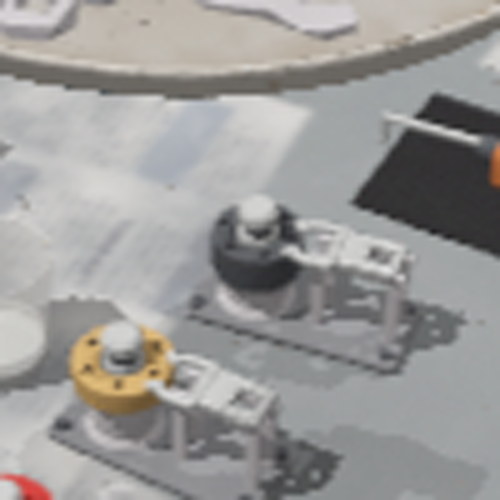

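Both clips are off and lie clear on the rails: hub clip eye at about (380,255), spacer clip eye at (245,397) in the crop. All 14 pictures are used, so from here I measure by numbers. Returning the pick to its mat.

```bash
python3 -m handwheel '1 -4 0 0 0 -2 0;2 -8 0 0 0 -4 0;3 -12 0 0 0 -6.4 0;3.8 -16.3 -2 0 0 -6.4 0;3.8 -16.3 -6 0 0 -6.4 0;3.8 -16.3 -10 0 0 -6.4 0;3.8 -16.3 -12 0 0 -6.4 0;3.8 -16.3 -12 0 0 -6.4 0'; python3 -m handwheel '0 0 0 0 0 0 0;0 0 0 0 0 0 0'
```

```text
time_s: 11.68
position: [0.4557, -0.2329, 0.0287]
tool_rot: [[-1.0, 0.001, -0.008], [0.001, 1.0, 0.007], [0.008, 0.007, -1.0]]
ft_force: [-0.1, -0.4, -1.1]
grip_width: 0.0224
gripper_force: 59.5
time_s: 11.85
position: [0.4587, -0.2348, 0.0348]
tool_rot: [[-1.0, -0.0, 0.001], [-0.0, 1.0, -0.001], [-0.001, -0.001, -1.0]]
ft_force: [0.3, -0.3, -0.7]
grip_width: 0.0223
gripper_force: 59.5
```

```bash
python3 -m handwheel '0 0 -1 0 0 0 0;0 0 -1.8 0 0 0 0;0 0 -2.2 0 0 0 0;0 0 -2.4 0 0 0 0;0 0 -2.4 0 0 0 0;0 0 -2.4 0 0 0 0'
```

```text
time_s: 12.35
position: [0.458, -0.2345, 0.0101]
tool_rot: [[-1.0, -0.0, 0.0], [-0.0, 1.0, -0.0], [-0.0, -0.0, -1.0]]
ft_force: [-1.3, 0.5, 3.8]
grip_width: 0.0225
gripper_force: 59.9
```

```bash
python3 -m handwheel '0 0 0 0 0 0 0.3;0 0 0 0 0 0 0.6;0 0 0 0 0 0 0.6;0 0 2 0 0 0 0.6;0 0 6 0 0 0 0.6;0 0 10 0 0 0 0.6;0 0 14 0 0 0 0.6;0 0 15 0 0 0 0.6'; python3 -m handwheel '2 4 0 0 0 2 0.6;4 8 0 0 0 4 0.6;6 12 0 0 0 6.4 0.6;7.2 16 0 0 0 6.4 0.6;7.2 17.55 0 0 0 6.4 0.6;7.2 17.55 0 0 0 6.4 0.6;7.2 17.55 0 0 0 6.4 0.6;7.2 17.55 0 0 0 6.4 0.6'
python3 - <<'E'
from m1 import *
t=cam('top'); print('pick',fit(t,comp(t,(5,150,100),(20,255,255),(370,190,410,270)),.026))
d=cam('wrist'); pickle.dump(d,open('w9.pkl','wb')); print('wpick',fit(d,comp(d,(5,150,100),(20,255,255),(0,0,320,300)),.026)); print(status.observe()['position'])
E
```

```text
time_s: 13.02
position: [0.4596, -0.2358, 0.1658]
tool_rot: [[-1.0, -0.0, 0.007], [-0.0, 1.0, -0.006], [-0.007, -0.006, -1.0]]
ft_force: [0.1, -0.0, 1.1]
grip_width: 0.0513
gripper_force: 0.0
time_s: 13.68
position: [0.53, -0.0596, 0.1598]
tool_rot: [[-0.994, -0.111, -0.0], [-0.111, 0.994, -0.0], [0.0, -0.0, -1.0]]
ft_force: [-0.0, -0.0, 0.3]
grip_width: 0.0513
gripper_force: 0.0
pick (array([ 458.6, -232. ]), array([24. , 85.3]), 89.6, array([ 460.6, -232.6]))
wpick (array([ 458.4, -228.5]), array([88.8, 33.5]), 0.3, array([ 458.9, -229. ]))
[ 0.52989204 -0.06019449  0.15984683]
```

```bash
python3 -m handwheel '0 0.1 -4 0 0 0 0.6;0 0.1 -7 0 0 0 0.6;0 0.1 -9 0 0 0 0.6;0 0.1 -10 0 0 0 0.6;0 0.1 -10 0 0 0 0.6;0 0.1 -10 0 0 0 0.6'; python3 -m handwheel '0 0 0 0 0 0 0.3;0 0 0 0 0 0 0.15;0 0 0 0 0 0 0;0 0 0 0 0 0 0;0 0 0 0 0 0 0' 40
```

```text
time_s: 14.28
position: [0.5304, -0.0588, 0.0604]
tool_rot: [[-0.994, -0.111, 0.001], [-0.111, 0.994, -0.0], [-0.001, -0.0, -1.0]]
ft_force: [-0.0, 0.4, 1.1]
grip_width: 0.0514
gripper_force: 0.0
time_s: 14.7
position: [0.5308, -0.0586, 0.0615]
tool_rot: [[-0.994, -0.112, 0.003], [-0.112, 0.994, -0.002], [-0.003, -0.002, -1.0]]
ft_force: [-0.8, -2.3, 6.6]
grip_width: 0.0265
gripper_force: 39.5
```

```bash
python3 - <<'E'
from m1 import *
for u,v in((592,188),(676,195),(668,268),(586,262)): print((onz(d,u/1.25,v/1.25,.022)*1000).round(1))
for u,v in((52,195),(152,195),(152,270),(50,265)): print('t',(onz(t,185+u/2.9,165+v/2.9,.02)*1000).round(1))
for u,v in((252,291),(295,291),(296,322),(252,322)): print('t2',(onz(t,u/1.25,v/1.25,.01)*1000).round(1))
E
python3 -m handwheel '0 0 1 0 0 0 0;0 0 2 0 0 0 0;0 0 4 0 0 0 0;0 0 8 0 0 0 0;-2 3 10 0 0 0 0;-2 3 10 0 0 0 0'
```

```text
[409.5 281.8  22. ]
[411.6 409.4  22. ]
[508.5 416.   22. ]
[497.7 285.   22. ]
t [505.6 409.9  20. ]
t [506.5 289.9  20. ]
t [417.7 287.5  20. ]
t [422.5 409.4  20. ]
t2 [503.7 417.2  10. ]
t2 [504.7 296.7  10. ]
t2 [419.  291.6  10. ]
t2 [417.9 414.2  10. ]
time_s: 15.2
position: [0.5093, -0.0253, 0.1651]
tool_rot: [[-0.994, -0.113, 0.007], [-0.113, 0.994, -0.001], [-0.006, -0.001, -1.0]]
ft_force: [-0.2, 0.4, -1.3]
grip_width: 0.0264
gripper_force: 39.4
```

```bash
python3 -m handwheel '-1 4 0 0 0 -2 0;-2 8 0 0 0 -4 0;-3 12 0 0 0 -5.5 0;-4 16 0 0 0 -5.5 0;-5 20 0 0 0 -5.5 0;-6 24 0 0 0 -5.5 0;-7 28 0 0 0 -5.5 0;-7 32 0 0 0 -5.5 0'; python3 -m handwheel '0 3.2 0 0 0 0 0;0 3.2 -4 0 0 0 0;0 3.2 -8 0 0 0 0;0 3.2 -11 0 0 0 0;0 3.2 -11 0 0 0 0;0 3.2 -11 0 0 0 0;0 3.2 -11 0 0 0 0'
```

```text
time_s: 15.87
position: [0.4378, 0.294, 0.1608]
tool_rot: [[-1.0, -0.017, -0.001], [-0.017, 1.0, 0.0], [0.001, 0.0, -1.0]]
ft_force: [2.2, 1.2, -0.6]
grip_width: 0.027
gripper_force: 39.4
time_s: 16.45
position: [0.4411, 0.3244, 0.052]
tool_rot: [[-1.0, -0.016, 0.003], [-0.016, 1.0, 0.001], [-0.003, 0.001, -1.0]]
ft_force: [0.6, 0.3, -1.0]
grip_width: 0.0268
gripper_force: 39.5
```

```bash
python3 -m handwheel '0 0.1 -1 0 0 0 0;0 0.1 -2 0 0 0 0;0 0.1 -2 0 0 0 0;0 0.1 -2 0 0 0 0.5;0 0.1 -2 0 0 0 0.5;0 0.1 -2 0 0 0 0.5;0 0.1 -2 0 0 0 0.5'; python3 -m handwheel '0 0 3 0 0 0 0.5;0 0 7 0 0 0 0.5;0 0 11 0 0 0 0.5;3 -4 13 0 0 1 0.5;4 -8 13 0 0 1 0.5;6 -12 13 0 0 1 0.5;8 -16 13 0 0 1 0.5;10 -20 13 0 0 1 0.5'; python3 -m handwheel '0.2 -4 0 0 0 -1 0.6;0.2 -4.25 0 0 0 -1 0.6;0.2 -4.25 0 0 0 -1 0.6'
```

```text
time_s: 17.03
position: [0.4402, 0.325, 0.0302]
tool_rot: [[-1.0, -0.016, 0.001], [-0.016, 1.0, 0.0], [-0.001, 0.0, -1.0]]
ft_force: [0.8, -0.1, 0.2]
grip_width: 0.0427
gripper_force: 0.0
time_s: 17.7
position: [0.5318, 0.1405, 0.1605]
tool_rot: [[-0.999, -0.034, 0.001], [-0.034, 0.999, 0.0], [-0.001, 0.0, -1.0]]
ft_force: [0.7, 1.1, 0.0]
grip_width: 0.0425
gripper_force: 0.0
time_s: 17.95
position: [0.5336, 0.0979, 0.1599]
tool_rot: [[-1.0, -0.012, -0.0], [-0.012, 1.0, 0.0], [0.0, 0.0, -1.0]]
ft_force: [0.3, -0.7, -0.2]
grip_width: 0.0514
gripper_force: 0.0
```

```bash
python3 -m handwheel '0.8 -1.6 0 0 0 -0.6 0.6;0.8 -1.6 -3 0 0 -0.6 0.6;0.8 -1.6 -6 0 0 -0.6 0.6;0.8 -1.6 -8.5 0 0 -0.6 0.6;0.8 -1.6 -9.9 0 0 -0.6 0.6;0.8 -1.6 -9.9 0 0 -0.6 0.6;0.8 -1.6 -9.9 0 0 -0.6 0.6'; python3 -m handwheel '0 0 0 0 0 0 0.3;0 0 0 0 0 0 0.15;0 0 0 0 0 0 0;0 0 0 0 0 0 0;0 0 0 0 0 0 0' 40
```

```text
time_s: 18.53
position: [0.5412, 0.085, 0.0609]
tool_rot: [[-1.0, -0.007, -0.001], [-0.007, 1.0, 0.0], [0.001, 0.0, -1.0]]
ft_force: [-0.0, -0.3, 0.0]
grip_width: 0.0509
gripper_force: 0.0
time_s: 18.95
position: [0.542, 0.0827, 0.0625]
tool_rot: [[-1.0, -0.006, 0.003], [-0.006, 1.0, -0.003], [-0.003, -0.003, -1.0]]
ft_force: [-1.6, -8.2, 3.9]
grip_width: 0.0266
gripper_force: 38.9
```

```bash
python3 -m handwheel '0 0 1 0 0 0 0;0 0 3 0 0 0 0;0 0 7 0 0 0 0;-2 3 10 0 0 0 0;-4 7 10 0 0 0 0;-6 11 10 0 0 0 0;-8 15 10 0 0 0 0;-10 19 10 0 0 0 0'; python3 -m handwheel '-0.3 4 0 0 0 0 0;-0.3 8 0 0 0 0 0;-0.3 10 0 0 0 0 0;-0.3 10 -4 0 0 0 0;-0.3 10 -8 0 0 0 0;-0.3 10 -11 0 0 0 0;-0.3 10 -11 0 0 0 0;-0.3 10 -11 0 0 0 0'
```

```text
time_s: 19.62
position: [0.4476, 0.261, 0.1625]
tool_rot: [[-1.0, -0.005, 0.002], [-0.005, 1.0, 0.001], [-0.002, 0.001, -1.0]]
ft_force: [1.6, 0.3, -0.6]
grip_width: 0.0264
gripper_force: 39.3
time_s: 20.28
position: [0.4456, 0.3595, 0.0515]
tool_rot: [[-1.0, -0.005, -0.001], [-0.005, 1.0, -0.0], [0.001, -0.0, -1.0]]
ft_force: [0.2, 0.3, -0.2]
grip_width: 0.0261
gripper_force: 39.5
```

```bash
python3 -m handwheel '-0.5 1.5 0 0 0 0 0;-0.5 1.5 -1 0 0 0 0;-0.5 1.5 -1.9 0 0 0 0;-0.5 1.5 -1.9 0 0 0 0;-0.5 1.5 -1.9 0 0 0 0.45;-0.5 1.5 -1.9 0 0 0 0.45;-0.5 1.5 -1.9 0 0 0 0.45;-0.5 1.5 -1.9 0 0 0 0.45'; python3 -m handwheel '0 0 4 0 0 0 0.45;0 0 8 0 0 0 0.45;0 0 13 0 0 0 0.8;-2 -6 15 0 0 0 1;-2 -6 15 0 0 0 1;-2 -10 17 0 0 0 1;-2 -13 17 0 0 0 1;-2 -13 17 0 0 0 1'
python3 - <<'E'
from m1 import *
d=cam('wrist'); pickle.dump(d,open('w10.pkl','wb')); t=cam('top'); pickle.dump(t,open('t10.pkl','wb')); t0=pickle.load(open('top.pkl','rb'))
print(status.observe()['position'])
# bright things inside tin vs before, top view
df=cv2.absdiff(t['color'],t0['color']).max(2)
x0,y0=200,225; sub=df[y0:y0+38,x0-5:x0+45]; ys,xs=np.nonzero(sub>45); P=np.array([onz(t,x0-5+x,y0+y,.008)[:2] for x,y in zip(xs,ys)])*1000
print(len(P),P.min(0),P.max(0),P.mean(0))
n,l,st,c=cv2.connectedComponentsWithStats((sub>45).astype(np.uint8)); print([(s[4],onz(t,x0-5+cc[0],y0+cc[1],.008)[:2].round(3)) for s,cc in zip(st[1:],c[1:]) if s[4]>4])
g=comp(d,(60,80,20),(95,255,140),(0,0,640,400)); print('green',len(g),g.min(0),g.max(0),proj(d,[.46,.35,.02]))
E
```

```text
time_s: 20.95
position: [0.441, 0.3742, 0.0323]
tool_rot: [[-1.0, -0.005, 0.001], [-0.005, 1.0, 0.0], [-0.001, 0.0, -1.0]]
ft_force: [0.0, 0.7, 0.2]
grip_width: 0.0386
gripper_force: 0.0
time_s: 21.62
position: [0.4209, 0.2405, 0.2034]
tool_rot: [[-1.0, -0.002, 0.002], [-0.002, 1.0, -0.001], [-0.002, -0.001, -1.0]]
ft_force: [1.2, 0.9, -0.1]
grip_width: 0.0853
gripper_force: 0.0
[0.42083282 0.24353466 0.2023971 ]
331 [402.51475834 266.49814726] [489.44784291 438.32187788] [433.38789403 329.58392322]
[(np.int32(6), array([0.469, 0.308])), (np.int32(86), array([0.435, 0.291])), (np.int32(64), array([0.443, 0.273])), (np.int32(16), array([0.452, 0.36 ])), (np.int32(9), array([0.452, 0.332])), (np.int32(7), array([0.442, 0.309])), (np.int32(14), array([0.438, 0.392])), (np.int32(26), array([0.422, 0.426])), (np.int32(88), array([0.42 , 0.358]))]
green 2517 [365 255] [420 314] (np.float64(418.9989816872446), np.float64(209.009754185341))
```

Run:
```python
from m1 import *
a=pickle.load(open('w1.pkl','rb')); b=pickle.load(open('w10.pkl','rb'))
xs=np.arange(.51,.405,-.004); ys=np.arange(.42,.28,-.003)
def rect(d,z=.007):
    m=np.array([[proj(d,[x,y,z]) for y in ys] for x in xs],np.float32); return cv2.cvtColor(cv2.remap(cv2.GaussianBlur(d['color'],(3,3),0),m[...,0],m[...,1],cv2.INTER_LINEAR),cv2.COLOR_RGB2HSV).astype(int)
A,B=rect(a),rect(b)
for i,x in enumerate(xs): print('%.3f'%x,''.join(' .:-=+*#%@'[min(9,v//26)] for v in B[i,:,2]),''.join('#' if v<200 else '.' for v in A[i,:,2]))
```

```text
0.510 #=......................::::------==++***###%%@ ##############################################.
0.506 #=...:--:................................:=+%@@ #############################################..
0.502 #=...=======---==---::::::................-:+** ###############################################
0.498 #-...-===**===+**+============-==-===---::-:-++ ###############################################
0.494 #:...====#*%%%@@@@%###**%##++=+++++*++++===.=++ ###########.............#..####################
0.490 #:...===+*#%%#*%#%@%#++%@%%#***#%+++*@%##*=.=++ ###########.....#......#...#####.#####..#######
0.486 *:..:*++*#+%#=-%*###%#+%@%%%**+%%*+##@@@%%+:+++ ##############..##....##..######..####..#######
0.482 *:..:#+*%@@%++*%%##*#@*@@%%+===*+*##%#@@%%+:+++ ##############..##.#####...###########..#######
0.478 +...-*+*%*%%+*@@%####@*#@@%=+*==*%%%%#@@%%=-#++ ###########..##..######.....#####.......#######
0.474 +...-#++*#%%+#@@@@#*%@**@@%=+###%%%%@*#@%%--*++ ############.......##.......##..........#######
0.470 =...-+++#*#%##@@@@@@@@**@@%*#@@*@@@%@*#@@%--+++ #############.............
[... 953 characters left out ...]
#@@@@@@@##@@@*+%%+#%#@@#%%@%%#*%%%-:++=+ ########.......#..##....###.##.........########
0.426 %+:....:::---====+++=*%@#*#%%#####**+*%%%:=++== ################..##.....##............########
0.422 @%%#+==*=-------:........:::---===+++*#%#:++==+ ...#############################.......########
0.418 @@@@@#+++++++++**++++++***=-------::......*+==+ ......#########################################
0.414 @@@@@@@%###%##*+*++++++++++++++++++++=++*#*+==+ .........######################################
0.410 @@@@@@@@@@@@@@@@@%%%%%%%%###*%##*+++++++++++==+ ...........................##...###############
0.406 %%%%%@@@@@@@@@@%%%%%%%%%%%%@@@%@@@@%%%@@%%%##*# ####.........................................##
```

The rectified map shows both clips flat inside the tin, eyes at about (0.44, 0.372) and (0.44, 0.328). Now the hub.

```bash
python3 -m handwheel '2 -4 0 0 0 1 1;4 -8 0 0 0 3 1;7 -12 0 0 0 6.3 1;10 -16 0 0 0 6.3 1;13 -20 0 0 0 6.3 1;16 -24 0 0 0 6.3 1;18.5 -28 0 0 0 6.3 1;18.5 -29.4 0 0 0 6.3 1'; python3 -m handwheel '0 0 0 0 0 0 1;0 0 0 0 0 0 1;0 0 0 0 0 0 1'
python3 - <<'E'
from m1 import *
t=cam('top'); t0=pickle.load(open('top.pkl','rb')); d=cam('wrist'); pickle.dump(d,open('w11.pkl','wb'))
print(status.observe()['position'],status.observe()['tool_rot'][0])
print('pick',fit(t,comp(t,(5,150,100),(20,255,255),(370,190,410,270)),.026))
print('nest',fit(d,comp(d,(100,120,50),(125,255,255),(0,0,250,400)),.01))
for k in(t0,):
  px=comp(k,(0,0,0),(180,255,70),(325,190,350,215)); print('hubdark',len(px),fit(k,px,.062))
E
```

```text
time_s: 22.38
position: [0.6006, -0.0366, 0.2011]
tool_rot: [[-0.993, -0.117, -0.0], [-0.117, 0.993, 0.001], [0.0, 0.001, -1.0]]
ft_force: [0.9, 1.4, 0.3]
grip_width: 0.0852
gripper_force: 0.0
time_s: 22.63
position: [0.5989, -0.035, 0.2012]
tool_rot: [[-0.993, -0.116, -0.001], [-0.116, 0.993, 0.001], [0.001, 0.001, -1.0]]
ft_force: [0.6, 0.9, -0.3]
grip_width: 0.0853
gripper_force: 0.0
[ 0.5986551  -0.03440634  0.20181308] [-9.93137467e-01 -1.16952417e-01 -3.20920904e-04]
pick (array([ 458.6, -233.7]), array([20.6, 85.3]), 89.6, array([ 459.8, -232.6]))
nest (array([ 496.3, -386.5]), array([105.7, 102.1]), 87.6, array([ 497.6, -368.6]))
hubdark 7 (array([595.6, -76. ]), array([10.2,  3.4]), 0.2, array([596.3, -75.8]))
```

```bash
python3 -m handwheel '0.75 -1.65 0 0 0 -0.4 1;0.75 -1.65 -3 0 0 -0.4 1;0.75 -1.65 -6 0 0 -0.4 1;0.75 -1.65 -9 0 0 -0.4 1;0.75 -1.65 -9 0 0 -0.4 1'; python3 -m handwheel '0 0 0 0 0 0 1;0 0 0 0 0 0 1'
```

```text
time_s: 23.15
position: [0.6036, -0.0505, 0.1068]
tool_rot: [[-0.994, -0.11, -0.01], [-0.11, 0.994, 0.003], [0.009, 0.004, -1.0]]
ft_force: [-0.7, 0.1, -0.1]
grip_width: 0.0856
gripper_force: 0.0
time_s: 23.32
position: [0.6072, -0.052, 0.1139]
tool_rot: [[-0.994, -0.109, 0.003], [-0.109, 0.994, -0.001], [-0.003, -0.001, -1.0]]
ft_force: [0.0, -0.2, 0.1]
grip_width: 0.0852
gripper_force: 0.0
```

```bash
python3 -m handwheel '0 0.1 -2 0 0 0 1;0 0.1 -4 0 0 0 1;0 0.1 -6 0 0 0 1;0 0.1 -7.2 0 0 0 1;0 0.1 -7.2 0 0 0 1;0 0.1 -7.2 0 0 0 1'; python3 -m handwheel '0 0 0 0 0 0 0.5;0 0 0 0 0 0 0.4;0 0 0 0 0 0 0.4;0 0 0 0 0 0 0.4;0 0 0 0 0 0 0.4;0 0 0 0 0 0 0.4' 50
```

```text
time_s: 23.82
position: [0.6073, -0.0516, 0.0416]
tool_rot: [[-0.994, -0.108, 0.002], [-0.108, 0.994, -0.001], [-0.002, -0.001, -1.0]]
ft_force: [0.7, -0.5, 0.3]
grip_width: 0.0854
gripper_force: 0.0
time_s: 24.32
position: [0.6072, -0.0517, 0.042]
tool_rot: [[-0.994, -0.108, 0.003], [-0.108, 0.994, -0.001], [-0.003, -0.001, -1.0]]
ft_force: [-2.6, 1.0, 8.7]
grip_width: 0.0545
gripper_force: 51.4
```

```bash
python3 -m handwheel '0 0 1 0 0 0 0.4;0 0 3 0 0 0 0.4;0 0 7 0 0 0 0.4;0 0 11 0 0 0 0.4;-2 -4 13 0 0 -2 0.4;-4 -8 13 0 0 -4 0.4;-6 -12 13 0 0 -6 0.4;-8 -16 13 0 0 -8.2 0.4'; python3 -m handwheel '-1.5 -4 0 0 0 0 0.4;-3.2 -8 0 0 0 0 0.4;-3.2 -12 0 0 0 0 0.4;-3.2 -12 0 0 0 0 0.4;-3.2 -12 0 0 0 0 0.4;-3.2 -12 0 0 0 0 0.4'
python3 - <<'E'
from m1 import *
d=cam('wrist'); pickle.dump(d,open('w12.pkl','wb'));s=status.observe(); print(s['position'],s['tool_rot'][0],s['grip_width'],s['ft_force'])
px=comp(d,(100,120,50),(125,255,255),(0,0,640,400)); print('nest',px.min(0),px.max(0),fit(d,px,.01))
E
```

```text
time_s: 24.98
position: [0.5326, -0.1985, 0.1713]
tool_rot: [[-0.999, 0.036, 0.002], [0.036, 0.999, -0.001], [-0.002, -0.001, -1.0]]
ft_force: [1.2, -0.3, -1.2]
grip_width: 0.0546
gripper_force: 54.8
time_s: 25.48
position: [0.5014, -0.317, 0.1701]
tool_rot: [[-0.999, 0.035, -0.0], [0.035, 0.999, 0.0], [0.0, 0.0, -1.0]]
ft_force: [0.1, 0.2, -3.0]
grip_width: 0.0547
gripper_force: 54.8
[ 0.50160628 -0.31634844  0.17013571] [-9.99419056e-01  3.40814901e-02 -5.46561399e-05] 0.05440925570868438 [ 0.13367358  0.84801935 -1.32538854]
nest [204 127] [302 224] (array([ 495.1, -389.7]), array([101.8, 101.7]), 87.6, array([ 488.2, -386.5]))
```

```bash
python3 -m handwheel '-0.6 -4 0 0 0 0 0.4;-0.6 -7.15 0 0 0 0 0.4;-0.6 -7.15 -3 0 0 0 0.4;-0.6 -7.15 -6 0 0 0 0.4;-0.6 -7.15 -9 0 0 0 0.4;-0.6 -7.15 -9.3 0 0 0 0.4;-0.6 -7.15 -9.3 0 0 0 0.4;-0.6 -7.15 -9.3 0 0 0 0.4'
python3 - <<'E'
from m1 import *
s=status.observe(); print(s['position'])
d=cam('wrist'); pickle.dump(d,open('w13.pkl','wb')); t=cam('top'); c=cam('scene'); pickle.dump((t,c),open('tc13.pkl','wb'))
px=comp(d,(100,120,50),(125,255,255),(0,0,640,400)); print('nest',px.min(0),px.max(0),fit(d,px,.01))
E
```

```text
time_s: 26.2
position: [0.4965, -0.3886, 0.0787]
tool_rot: [[-0.999, 0.034, 0.002], [0.034, 0.999, -0.002], [-0.002, -0.002, -1.0]]
ft_force: [0.9, -0.6, -1.4]
grip_width: 0.0545
gripper_force: 54.8
[ 0.49654553 -0.38863514  0.0786895 ]
nest [249 138] [394 244] (array([ 483.6, -390.2]), array([101.4,  80.2]), 87.6, array([ 470.8, -390.3]))
```

```bash
python3 -m handwheel '-0.1 -0.1 -1 0 0 0 0.4;-0.1 -0.1 -2 0 0 0 0.4;-0.1 -0.1 -3 0 0 0 0.4;-0.1 -0.1 -4 0 0 0 0.4;-0.1 -0.1 -5 0 0 0 0.4;-0.1 -0.1 -5.7 0 0 0 0.4;-0.1 -0.1 -5.7 0 0 0 0.4'; python3 -m handwheel '0 0 -0.3 0 0 0 0.4;0 0 -0.6 0 0 0 0.4;0 0 -0.6 0 0 0 0.4'
```

```text
time_s: 26.93
position: [0.4939, -0.3892, 0.0176]
tool_rot: [[-0.999, 0.035, -0.002], [0.035, 0.999, 0.003], [0.002, 0.003, -1.0]]
ft_force: [-0.2, 0.4, -2.6]
grip_width: 0.0546
gripper_force: 54.8
time_s: 27.18
position: [0.4948, -0.3901, 0.0161]
tool_rot: [[-0.999, 0.035, 0.001], [0.035, 0.999, -0.002], [-0.001, -0.002, -1.0]]
ft_force: [-5.6, 3.5, 13.2]
grip_width: 0.0547
gripper_force: 56.1
```

```bash
python3 -m handwheel '0 0 0.1 0 0 0 0.8;0 0 0.1 0 0 0 0.8;0 0 0.1 0 0 0 0.8;0 0 0.1 0 0 0 0.8;0 0 3 0 0 0 0.8;0 0 7 0 0 0 0.9;0 0 11 0 0 0 1;0 0 14 0 0 0 1'; python3 -m handwheel '0 4 3 0 0 0 1;0 7 4 0 0 0 1;0 7 4 0 0 0 1;0 7 4 0 0 0 1'
python3 - <<'E'
from m1 import *
d=cam('wrist'); pickle.dump(d,open('w14.pkl','wb')); s=status.observe(); print(s['position'],s['tool_rot'][0])
px=comp(d,(100,120,50),(125,255,255),(0,0,640,400)); print('nest',px.min(0),px.max(0),fit(d,px,.01))
# ascii of top plane z=.036 over nest
xs=np.arange(.55,.44,-.005); ys=np.arange(-.335,-.445,-.0025)
m=np.array([[proj(d,[x,y,.036]) for y in ys] for x in xs],np.float32); B=cv2.remap(d['color'],m[...,0],m[...,1],cv2.INTER_LINEAR)
h=cv2.cvtColor(B,cv2.COLOR_RGB2HSV)
for i,x in enumerate(xs): print('%.3f'%x,''.join('b' if (p[1]>110 and 95<p[0]<125) else ' .:-=+*#%@'[min(9,p[2]//26)] for p in h[i]))
E
```

```text
time_s: 27.85
position: [0.4949, -0.3902, 0.1571]
tool_rot: [[-0.999, 0.035, 0.002], [0.035, 0.999, -0.002], [-0.002, -0.002, -1.0]]
ft_force: [-0.0, -0.1, 0.3]
grip_width: 0.0853
gripper_force: 0.0
time_s: 28.18
position: [0.4949, -0.3187, 0.1951]
tool_rot: [[-0.999, 0.033, 0.002], [0.033, 0.999, -0.002], [-0.002, -0.002, -1.0]]
ft_force: [0.6, -0.6, 0.5]
grip_width: 0.0853
gripper_force: 0.0
[ 0.49463337 -0.31965     0.19391566] [-9.99421776e-01  3.40006723e-02  2.60049179e-04]
nest [214 131] [305 220] (array([ 494.8, -390.2]), array([101.4, 101.7]), 87.2, array([ 489.5, -384.8]))
0.550 %@@@@@@@@@@@@@@@@%%%%%@@@@@@@@@@@@@@@@@@%%%%
0.545 %%@@@@@@@@@@@@@@@@%%@%@@@@@@@@%@@@@@@@@@@%%%
0.540 %%%%%%%%%%@@@@@%%%%%%%@@@@@@@@@@@@@@@@@@@@@%
0.535 ##bbbbbbbbbbbbbbbbbbbbbbb%%%%%%%@@@@@@@%@@@@
0.530 ##bb===bbbb**##bbbbbbbbbbbbbbbbbbb##@@b#@@@@
0.525 %#bbbbbbbbb====bbbbbbbbbbbbbbbbbb+++==b*@@@@
0.520 %#bbbbbbbb=-==bbbbbbbbbbbbbbbbb+=--=bbb*@@@@
0.515 %#bbbbbbb+-=-bbb--===..-====++=--=bbbbb#%@@@
0.510 %*bbbbbbbbbbb===================bbbbbbb#%%%%
0.505 @#bbbbbbbbb%+=::===-.....-==-..=bbbbbbb%%%%@
0.500 @*bbbbbbbb@+==--=:-==-.....-=====bbbbbb#@%%@
0.495 %bbbbbbbb#*-=====##*++++-..:=====bbbbbb@@%%%
0.490 %bbbbbbbb%:-=====##**#@@@+.:====-bbbbbb*@@@@
0.485 %bbbbbbbb#::===-=+*#@@@@@+:==::==bbbbbb@@@@%
0.480 %bbbbbbbbb*.:=:.-==*%@@@*====--=bbbbbbb%%%%@
0.475 %bbbbbbbbbb#@@=============----bbb##bbb%%%@@
0.470 #bbbbbbbb++===:.:=====.:===-:b+**+*#@bb%%%%%
0.465 #bbbbbbb+=-=bbbb.....:..:bbb-===--=bbb*%%@@@
0.460 #bbbbbbbbbbbbbbbbbbbbbbbbbbbb-=bbbbbbb#%%@@%
0.455 #bb+=bbbbbbbbbbbbbbbbbbbbbbbbbbbbbbbbb#%%%%%
0.450 #bb==bbbbbbbbbbbbbbbbbbbbbbbbbbbbb:::b#@%%%%
0.445 #bbbbbbbbbbbbbbbbbbbbbbbbbbbbbbbbbb=bb#%##%#
0.440 @%%@@%@@%%%%%@%##*+%#+++++*++=======b=#@%%%%
```

The hub sits in the nest: dark disc about x .464–.517, y −.360 to −.416 between the posts. Now the spacer.

```bash
python3 -m handwheel '1 4 0 0 0 2 1;2 8 0 0 0 2 1;4 12 0 0 0 2 1;6 16 0 0 0 2 1;8 19.5 0 0 0 2 1;9 23 0 0 0 2 1;10 27 0 0 0 2 1;11 31 0 0 0 2 1'; python3 -m handwheel '0 3 0 0 0 0 1;0 7 0 0 0 0 1;0 9 0 0 0 0 1;0 9 0 0 0 0 1;0 9 0 0 0 0 1'
python3 - <<'E'
from m1 import *
d=cam('wrist'); s=status.observe(); print(s['position'],s['tool_rot'][0])
t=cam('top');print('pick',fit(t,comp(t,(5,150,100),(20,255,255),(365,190,410,270)),.026))
t0=pickle.load(open('top.pkl','rb')); c0=pickle.load(open('scene.pkl','rb'))
for k,r in((t0,(282,185,315,215)),(c0,(295,210,340,265)),(d,(150,100,500,350))):
  px=comp(k,(15,110,110),(26,255,255),r); e=cv2.fitEllipse(cv2.convexHull(px.astype(np.int32))); print('brass',len(px),e, onz(k,*e[0],.062).round(4), fit(k,px,.062))
E
```

```text
time_s: 28.9
position: [0.6051, -0.009, 0.1923]
tool_rot: [[-1.0, 0.001, -0.002], [0.001, 1.0, 0.0], [0.002, 0.0, -1.0]]
ft_force: [1.0, -0.2, 0.5]
grip_width: 0.0851
gripper_force: 0.0
time_s: 29.32
position: [0.6048, 0.08, 0.1926]
tool_rot: [[-1.0, -0.001, -0.002], [-0.001, 1.0, -0.0], [0.002, -0.0, -1.0]]
ft_force: [0.1, -0.5, 0.8]
grip_width: 0.0852
gripper_force: 0.0
[0.60485745 0.07907792 0.19276239] [-9.99998894e-01  5.22828121e-04 -1.39222388e-03]
pick (array([ 456.9, -231.9]), array([24. , 88.7]), 89.6, array([ 457.4, -231.9]))
brass 77 ((297.173095703125, 198.81800842285156), (15.347987174987793, 17.07866096496582), 122.93019104003906) [0.6206 0.0813 0.062 ] (array([625.3,  79.9]), array([56.1, 41.9]), 77.4, array([629.5,  78.5]))
brass 93 ((312.0125732421875, 223.72857666015625), (14.923074722290039, 16.440290451049805), 153.27650451660156) [0.6178 0.0908 0.062 ] (array([622.4,  97.9]), array([28.9, 58.1]), 66.2, array([617.2, 101.7]))
brass 1988 ((324.2312316894531, 202.00001525878906), (59.24406433105469, 62.13883972167969), 86.69783782958984) [0.6176 0.0805 0.062 ] (array([618.5,  80.6]), array([56.7, 57. ]), 0.1, array([616.4,  80.5]))
```

```bash
python3 -m handwheel '1.3 0.1 -3 0 0 0 1;1.3 0.1 -6 0 0 0 1;1.3 0.1 -9 0 0 0 1;1.3 0.1 -12 0 0 0 1;1.3 0.1 -14.4 0 0 0 1;1.3 0.1 -14.4 0 0 0 1;1.3 0.1 -14.4 0 0 0 1;1.3 0.1 -14.4 0 0 0 1'; python3 -m handwheel '0 0 0 0 0 0 0.5;0 0 0 0 0 0 0.4;0 0 0 0 0 0 0.4;0 0 0 0 0 0 0.4;0 0 0 0 0 0 0.4;0 0 0 0 0 0 0.4' 50
```

```text
time_s: 30.08
position: [0.6186, 0.0802, 0.0513]
tool_rot: [[-1.0, 0.001, 0.002], [0.001, 1.0, -0.0], [-0.002, -0.0, -1.0]]
ft_force: [0.1, -0.4, -0.2]
grip_width: 0.0855
gripper_force: 0.0
time_s: 30.58
position: [0.6183, 0.0809, 0.0522]
tool_rot: [[-1.0, -0.0, 0.003], [-0.0, 1.0, -0.001], [-0.003, -0.001, -1.0]]
ft_force: [-2.4, -1.8, 10.5]
grip_width: 0.0564
gripper_force: 50.8
```

```bash
python3 -m handwheel '0 0 1 0 0 0 0.4;0 0 3 0 0 0 0.4;0 0 7 0 0 0 0.4;0 0 11 0 0 0 0.4;-2 -4 13 0 0 -1 0.4;-4 -8 13 0 0 -2 0.4;-6 -12 13 0 0 -2 0.4;-8 -16 13 0 0 -2 0.4'; python3 -m handwheel '-1 -4 0 0 0 0 0.4;-2 -8 0 0 0 0 0.4;-2.5 -12 0 0 0 0 0.4;-3 -16 0 0 0 0 0.4;-3.5 -20 0 0 0 0 0.4;-4 -24 0 0 0 0 0.4;-4 -24 0 0 0 0 0.4;-4 -24 0 0 0 0 0.4'
python3 - <<'E'
from m1 import *
d=cam('wrist'); pickle.dump(d,open('w15.pkl','wb')); s=status.observe(); print(s['position'],s['tool_rot'][0],s['grip_width'],s['ft_force'])
px=comp(d,(15,110,110),(26,255,255),(150,100,500,400)); print(len(px),fit(d,px,s['position'][2]+.010))
px=comp(d,(100,120,50),(125,255,255),(0,0,640,400)); print('nest',px.min(0),px.max(0),fit(d,px,.01))
E
```

```text
time_s: 31.25
position: [0.5436, -0.0657, 0.1811]
tool_rot: [[-0.999, 0.034, 0.002], [0.034, 0.999, -0.001], [-0.002, -0.001, -1.0]]
ft_force: [1.1, -0.0, -1.2]
grip_width: 0.0562
gripper_force: 54.4
time_s: 31.92
position: [0.504, -0.3064, 0.1801]
tool_rot: [[-0.999, 0.038, 0.0], [0.038, 0.999, -0.0], [-0.0, -0.0, -1.0]]
ft_force: [-0.3, 0.3, -1.5]
grip_width: 0.0564
gripper_force: 54.4
[ 0.50434612 -0.30482504  0.18010741] [-9.99350234e-01  3.60429296e-02  1.34102539e-04] 0.056410275702335984 [ 0.00177542  0.68275384 -1.23295754]
7093 (array([ 503.2, -306.8]), array([59.3, 56.7]), 42.1, array([ 500. , -306.6]))
nest [198 124] [293 218] (array([ 495. , -389.5]), array([102.1, 101.9]), 87.4, array([ 489.4, -383.3]))
```

```bash
python3 -m handwheel '-0.85 -4 0 0 0 0 0.4;-0.85 -8.4 0 0 0 0 0.4;-0.85 -8.4 -3 0 0 0 0.4;-0.85 -8.4 -6 0 0 0 0.4;-0.85 -8.4 -9 0 0 0 0.4;-0.85 -8.4 -10.4 0 0 0 0.4;-0.85 -8.4 -10.4 0 0 0 0.4;-0.85 -8.4 -10.4 0 0 0 0.4'; python3 -m handwheel '0 0 0 0 0 0 0.4;0 0 0 0 0 0 0.4;0 0 0 0 0 0 0.4'
```

```text
time_s: 32.63
position: [0.4968, -0.3875, 0.0763]
tool_rot: [[-0.999, 0.033, -0.0], [0.033, 0.999, 0.0], [0.0, 0.0, -1.0]]
ft_force: [-0.2, -0.3, -0.6]
grip_width: 0.0563
gripper_force: 54.4
time_s: 32.88
position: [0.4967, -0.3887, 0.0773]
tool_rot: [[-0.999, 0.034, 0.002], [0.034, 0.999, -0.002], [-0.002, -0.002, -1.0]]
ft_force: [-0.4, 0.6, -1.1]
grip_width: 0.0563
gripper_force: 54.4
```

```bash
python3 -m handwheel '-0.05 -0.05 -0.7 0 0 0 0.4;-0.05 -0.05 -1.4 0 0 0 0.4;-0.05 -0.05 -2.1 0 0 0 0.4;-0.05 -0.05 -2.8 0 0 0 0.4;-0.05 -0.05 -3.2 0 0 0 0.4;-0.05 -0.05 -3.2 0 0 0 0.4'; python3 -m handwheel '0 0 -0.3 0 0 0 0.4;0 0 -0.5 0 0 0 0.4;0 0 -0.5 0 0 0 0.4'
```

```text
time_s: 33.38
position: [0.4954, -0.3889, 0.0429]
tool_rot: [[-0.999, 0.035, -0.001], [0.035, 0.999, 0.001], [0.001, 0.001, -1.0]]
ft_force: [-0.6, -0.9, -1.8]
grip_width: 0.0557
gripper_force: 54.5
time_s: 33.63
position: [0.4958, -0.3893, 0.0421]
tool_rot: [[-0.999, 0.035, 0.001], [0.035, 0.999, -0.002], [-0.001, -0.002, -1.0]]
ft_force: [-8.7, 7.2, 24.4]
grip_width: 0.0562
gripper_force: 57.5
```

```bash
python3 -m handwheel '0 0 0.2 0 0 0 0.8;0 0 0.2 0 0 0 0.8;0 0 0.2 0 0 0 0.8;0 0 0.2 0 0 0 0.8;0 0 3 0 0 0 0.8;0 0 7 0 0 0 1;0 0 11 0 0 0 1;0 0 13 0 0 0 1'; python3 -m handwheel '0 0 0 0 0 0 1;0 0 0 0 0 0 1'
python3 - <<'E'
from m1 import *
d=cam('wrist'); s=status.observe(); print(s['position'],s['tool_rot'][0],s['grip_width'])
px=comp(d,(15,110,110),(26,255,255),(0,0,640,400)); print(len(px),fit(d,px,.052))
px=comp(d,(100,120,50),(125,255,255),(0,0,640,400)); print('nest',px.min(0),px.max(0),fit(d,px,.01))
E
python3 -m handwheel '0 4 3 0 0 0 1;1 8 3 0 0 0 1;2 12 3 0 0 0 1;3 16 3 0 0 -2 1;4 20 3 0 0 -4 1;5 24 3 0 0 -6 1;6 28 3 0 0 -6.3 1;7 32 3 0 0 -6.3 1'; python3 -m handwheel '1 4 0 0 0 0 1;2 8 0 0 0 0 1;3 12 0 0 0 0 1;3 16 0 0 0 0 1;3 20 0 0 0 0 1;3 24 0 0 0 0 1;3 27.5 0 0 0 0 1;3 27.5 0 0 0 0 1'
```

```text
time_s: 34.3
position: [0.4965, -0.39, 0.1734]
tool_rot: [[-0.999, 0.035, 0.004], [0.035, 0.999, -0.004], [-0.004, -0.004, -1.0]]
ft_force: [-0.8, -0.4, 0.3]
grip_width: 0.0854
gripper_force: 0.0
time_s: 34.47
position: [0.4958, -0.3893, 0.1692]
tool_rot: [[-0.999, 0.035, 0.001], [0.035, 0.999, -0.001], [-0.001, -0.001, -1.0]]
ft_force: [-0.1, -0.3, -0.9]
grip_width: 0.0851
gripper_force: 0.0
[ 0.49538171 -0.38883537  0.16771649] [-9.99391148e-01  3.48773495e-02 -9.50869979e-04] 0.08546193173329679
2538 (array([ 495.8, -389. ]), array([57.3, 57.6]), 76.2, array([ 495.1, -389. ]))
nest [272 129] [374 226] (array([ 494.5, -390.7]), array([101.9, 101.5]), 87.7, array([ 479.4, -390.5]))
time_s: 35.18
position: [0.5643, -0.0705, 0.1968]
tool_rot: [[-0.989, 0.145, -0.003], [0.145, 0.989, 0.001], [0.004, 0.001, -1.0]]
ft_force: [0.5, -0.9, 0.3]
grip_width: 0.0856
gripper_force: 0.0
time_s: 35.85
position: [0.5932, 0.2081, 0.1962]
tool_rot: [[-0.99, 0.139, -0.004], [0.139, 0.99, 0.001], [0.004, 0.0, -1.0]]
ft_force: [-1.3, -0.7, 0.6]
grip_width: 0.0854
gripper_force: 0.0
```

Spacer is centred in the nest within about 2 mm. Measuring the disc.

Run:
```python
from m1 import *
d=cam('wrist'); s=status.observe(); print(s['position'],s['tool_rot'][0])
px=comp(d,(0,130,90),(5,255,255),(150,80,500,380)); e=cv2.fitEllipse(cv2.convexHull(px.astype(np.int32))); print(len(px),onz(d,*e[0],.062).round(4),fit(d,px,.062))
```

```text
[0.59364001 0.20531748 0.19623818] [-0.99015033  0.13995202 -0.00396893]
2209 [0.6114 0.2126 0.062 ] (array([612.4, 213. ]), array([59.8, 61. ]), 80.7, array([610.4, 212.8]))
```

```bash
python3 -m handwheel '1.8 0.7 -3 0 0 0 1;1.8 0.7 -6 0 0 0 1;1.8 0.7 -9 0 0 0 1;1.8 0.7 -11 0 0 0 1;1.8 0.7 -11 0 0 0 1;1.8 0.7 -11 0 0 0 1'; python3 -m handwheel '0 0 0 0 0 0 1;0 0 0 0 0 0 1'
```

```text
time_s: 36.4
position: [0.6123, 0.2083, 0.0874]
tool_rot: [[-0.989, 0.145, -0.003], [0.145, 0.989, -0.001], [0.003, -0.001, -1.0]]
ft_force: [0.5, 0.6, 0.8]
grip_width: 0.0856
gripper_force: 0.0
time_s: 36.57
position: [0.6136, 0.2091, 0.0904]
tool_rot: [[-0.989, 0.145, 0.003], [0.145, 0.989, 0.0], [-0.003, 0.001, -1.0]]
ft_force: [-0.0, -1.0, -0.3]
grip_width: 0.0856
gripper_force: 0.0
```

```bash
python3 -m handwheel '-0.1 0.4 -1 0 0 0 1;-0.1 0.4 -2 0 0 0 1;-0.1 0.4 -3 0 0 0 1;-0.1 0.4 -3.8 0 0 0 1;-0.1 0.4 -3.8 0 0 0 1;-0.1 0.4 -3.8 0 0 0 1'; python3 -m handwheel '0 0 0 0 0 0 0.5;0 0 0 0 0 0 0.4;0 0 0 0 0 0 0.4;0 0 0 0 0 0 0.4;0 0 0 0 0 0 0.4;0 0 0 0 0 0 0.4' 50
```

```text
time_s: 37.07
position: [0.6115, 0.2133, 0.05]
tool_rot: [[-0.99, 0.144, -0.001], [0.144, 0.99, -0.0], [0.001, -0.0, -1.0]]
ft_force: [-0.1, 0.3, 0.3]
grip_width: 0.0858
gripper_force: 0.0
time_s: 37.57
position: [0.6122, 0.2134, 0.0523]
tool_rot: [[-0.99, 0.144, 0.002], [0.144, 0.99, 0.0], [-0.002, 0.0, -1.0]]
ft_force: [-1.6, 0.2, 6.6]
grip_width: 0.059
gripper_force: 52.0
```

```bash
python3 -m handwheel '0 0 1 0 0 0 0.4;0 0 3 0 0 0 0.4;0 0 7 0 0 0 0.4;0 0 11 0 0 0 0.4;-1 -4 13 0 0 1 0.4;-2 -8 13 0 0 3 0.4;-4 -12 13 0 0 5 0.4;-5 -16 13 0 0 6.2 0.4'; python3 -m handwheel '-1 -4 0 0 0 0 0.4;-2 -8 0 0 0 0 0.4;-2.5 -12 0 0 0 0 0.4;-3 -16 0 0 0 0 0.4;-3.5 -20 0 0 0 0 0.4;-4 -24 0 0 0 0 0.4;-5 -28 0 0 0 0 0.4;-5.8 -32 0 0 0 0 0.4';  python3 -m handwheel '0 -3.8 0 0 0 0 0.4;0 -3.8 0 0 0 0 0.4;0 -3.8 0 0 0 0 0.4;0 -3.8 0 0 0 0 0.4'
python3 - <<'E'
from m1 import *
d=cam('wrist'); pickle.dump(d,open('w15.pkl','wb')); s=status.observe(); print(s['position'],s['tool_rot'][0],s['grip_width'],s['ft_force'])
px=comp(d,(0,130,90),(5,255,255),(150,80,500,400)); print(len(px),fit(d,px,s['position'][2]+.010))
px=comp(d,(100,120,50),(125,255,255),(0,0,640,400)); print('nest',px.min(0),px.max(0),fit(d,px,.01))
E
```

```text
time_s: 38.23
position: [0.5619, 0.0579, 0.182]
tool_rot: [[-0.999, 0.034, 0.001], [0.034, 0.999, -0.0], [-0.001, -0.0, -1.0]]
ft_force: [1.0, -0.2, -0.6]
grip_width: 0.0588
gripper_force: 54.0
time_s: 38.9
position: [0.5045, -0.263, 0.1816]
tool_rot: [[-0.999, 0.037, 0.001], [0.037, 0.999, -0.0], [-0.001, -0.0, -1.0]]
ft_force: [1.1, 0.3, -0.3]
grip_width: 0.059
gripper_force: 54.0
time_s: 39.23
position: [0.5052, -0.2988, 0.1811]
tool_rot: [[-0.999, 0.037, 0.0], [0.037, 0.999, 0.0], [-0.0, 0.0, -1.0]]
ft_force: [0.2, -0.2, 0.2]
grip_width: 0.0589
gripper_force: 54.0
[ 0.50536669 -0.29821789  0.18115128] [-9.99355669e-01  3.58918776e-02  1.39120652e-04] 0.058825504652807725 [-0.34789487  0.0513371  -0.31137739]
8334 (array([ 504.4, -298.5]), array([59. , 63.9]), 87.9, array([ 502.6, -298.4]))
nest [192 124] [286 217] (array([ 495.1, -389.7]), array([102. , 102.2]), 87.4, array([ 484.9, -377.6]))
```

```bash
python3 -m handwheel '-0.9 -4 0 0 0 0 0.4;-0.9 -8 0 0 0 0 0.4;-0.9 -9.1 -3 0 0 0 0.4;-0.9 -9.1 -6 0 0 0 0.4;-0.9 -9.1 -9 0 0 0 0.4;-0.9 -9.1 -10.6 0 0 0 0.4;-0.9 -9.1 -10.6 0 0 0 0.4;-0.9 -9.1 -10.6 0 0 0 0.4'; python3 -m handwheel '0 0 0 0 0 0 0.4;0 0 0 0 0 0 0.4;0 0 0 0 0 0 0.4'
```

```text
time_s: 39.95
position: [0.4968, -0.3891, 0.0751]
tool_rot: [[-0.999, 0.035, -0.0], [0.035, 0.999, 0.001], [0.0, 0.001, -1.0]]
ft_force: [0.7, 0.1, 0.2]
grip_width: 0.0591
gripper_force: 54.1
time_s: 40.2
position: [0.4969, -0.3903, 0.0763]
tool_rot: [[-0.999, 0.036, 0.002], [0.036, 0.999, -0.002], [-0.002, -0.002, -1.0]]
ft_force: [0.4, 0.5, -0.5]
grip_width: 0.0587
gripper_force: 54.1
```

```bash
python3 -m handwheel '-0.1 0.05 -0.5 0 0 0 0.4;-0.1 0.05 -1 0 0 0 0.4;-0.1 0.05 -1.5 0 0 0 0.4;-0.1 0.05 -1.7 0 0 0 0.4;-0.1 0.05 -1.7 0 0 0 0.4'; python3 -m handwheel '0 0 -0.2 0 0 0 0.4;0 0 -0.4 0 0 0 0.4;0 0 -0.4 0 0 0 0.4'
```

```text
time_s: 40.62
position: [0.4951, -0.3894, 0.0569]
tool_rot: [[-0.999, 0.037, -0.001], [0.037, 0.999, 0.001], [0.001, 0.001, -1.0]]
ft_force: [1.0, 0.8, -0.2]
grip_width: 0.0585
gripper_force: 54.1
time_s: 40.87
position: [0.4955, -0.3898, 0.0562]
tool_rot: [[-0.999, 0.036, 0.001], [0.036, 0.999, -0.002], [-0.001, -0.001, -1.0]]
ft_force: [-4.5, 4.6, 16.9]
grip_width: 0.0591
gripper_force: 56.2
```

Seated at the expected height. Releasing and checking everything.

```bash
python3 -m handwheel '0 0 0.2 0 0 0 0.8;0 0 0.2 0 0 0 0.8;0 0 0.2 0 0 0 0.8;0 0 0.2 0 0 0 0.8;0 0 3 0 0 0 0.8;0 0 7 0 0 0 1;0 0 11 0 0 0 1;0 0 12 0 0 0 1'; python3 -m handwheel '0 0 0 0 0 0 1;0 0 0 0 0 0 1;0 0 0 0 0 0 1'
python3 - <<'E'
from m1 import *
d=cam('wrist'); s=status.observe(); print(s['position'],s['grip_width'])
px=comp(d,(0,130,90),(5,255,255),(150,80,500,400)); print('disc',len(px),fit(d,px,.066))
px=comp(d,(100,120,50),(125,255,255),(0,0,640,400)); print('nest',fit(d,px,.01))
px=comp(d,(5,150,100),(20,255,255),(320,0,640,400)); print('pick',fit(d,px,.026))
t=cam('top'); t0=pickle.load(open('top.pkl','rb'));print('picktop',fit(t,comp(t,(5,150,100),(20,255,255),(365,190,410,270)),.026))
c=cam('scene'); c0=pickle.load(open('scene.pkl','rb'))
for n,P in(('glue',[.64,.37,.07]),('cup',[.70,.06,.04])):
  for a,b in((c0,c),(t0,t)):
    u,v=map(int,proj(a,P)); print(n,u,v,cv2.absdiff(a['color'][v-20:v+20,u-20:u+20],b['color'][v-20:v+20,u-20:u+20]).mean().round(1))
E
```

```text
time_s: 41.53
position: [0.4967, -0.3911, 0.1802]
tool_rot: [[-0.999, 0.037, 0.007], [0.036, 0.999, -0.007], [-0.007, -0.007, -1.0]]
ft_force: [0.0, -0.7, 0.9]
grip_width: 0.0858
gripper_force: 0.0
time_s: 41.78
position: [0.4949, -0.3891, 0.1719]
tool_rot: [[-0.999, 0.037, -0.002], [0.037, 0.999, 0.002], [0.002, 0.002, -1.0]]
ft_force: [-0.2, 0.2, -0.7]
grip_width: 0.0853
gripper_force: 0.0
[ 0.49482246 -0.38914806  0.17178799] 0.08560097815251957
disc 3066 (array([ 495.4, -389.6]), array([59.2, 61.6]), 87.9, array([ 495. , -389.6]))
nest (array([ 494.4, -390.8]), array([102.1, 101.3]), 87.6, array([ 478. , -390.6]))
pick (array([ 457.8, -239.7]), array([32. , 89.2]), 89.9, array([ 456.7, -239.3]))
picktop (array([ 456.9, -231.9]), array([24. , 88.7]), 89.6, array([ 457.4, -231.9]))
glue 243 289 5.4
glue 212 192 3.5
cup 293 212 8.3
cup 304 176 4.3
```

All parts are stacked, the pick is on the mat, and the bystanders look unmoved. Handing in.

```bash
python3 -c "
from rig import env
print(env.close_job())"
```

```text
the job is handed in; nothing more can be done
None
```

The job is handed in; it returned no verdict. Both fitted clips (hub and spacer; the disc had none) are in the tin, the pick is back on its mat hook down, and hub, spacer and disc are stacked in the nest. My last camera measurements agreed, except that I checked the bottles and cup only by comparing before and after pictures around the glue bottle and the cup, not the small blue-capped bottle.

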